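Line up whole jaggery blocks against a straightedge and cull the broken ones

ROBOT

A 6-joint arm with a two-finger parallel gripper is mounted at the origin on the work surface. World frame = base frame: x ahead of the robot, y to its left, z up, the work surface at z = 0. Lengths are in m, angles in rad, forces in N, time in s.
With the tool pointing down it reaches from about 0.375 to 0.9 m from the base axis. Payload 3.1 kg.
Tool frame: the origin (TCP) lies midway between the tips of the shut fingers; the grasp point (between the pads) lies 19 mm behind it; z points along the fingers, y is the line along which they close (so a half turn about z gives the same grasp; the last joint's range is limited). The gripper opens to 87 mm and grips with 3 to 60 N. Pads are 19 mm wide; open, the fingers measure 117 mm over their backs; the gripper's body (75 mm by 190 mm) begins 51 mm behind the grasp point.
Start: joints at [1.05, 0.527, 1.433, -0, 1.181, -0.178], TCP at [0.21, 0.589, 0.223] pointing down, gripper open.
Joint ranges: [-3.08, 3.08], [-0.75, 2.2], [0.22, 2.44], [-1.43, 4.57], [0, 2.65], [-2.85, 2.85]. Speed limits (rad/s): [2.79, 2.79, 3.14, 3.14, 3.14, 3.14].

INTERFACE

Orientations are given as a unit quaternion [x, y, z, w].
In Python, from rig import robot gives the robot as it stands.
- The arm moves only by the shell command python3 -m jog 'ROWS' [FORCE]. ROWS is a JSON object of lists of equal length, an entry for each row: "dp": the shift along the tool's x, y, z in mm, a list of three; "delta_rot": the turn, a rotation vector about the tool's x, y, z in rad, a list of three; "gripper": the opening, from -1 (shut) to 1 (fully open). A call has 1 to 12 rows; each row is the pose to reach, as a shift and turn from the pose commanded when the call began, along the tool's axes at that moment; what a row does not reach only later rows make up. A row lasts 1/10 s, in which the tool goes at most 50 mm and 8.59 degrees, less where a joint would pass 70% of its speed; a pose out of reach is approached as far as the arm can. A call with a gripper value outside its range is refused whole. The fingers move at their own pace and stop on an object; FORCE is the grip in N (left out, the last holds). Time passes only in rows, so rows that repeat a pose let the fingers close. It gives the time, the measured TCP pose, the force, the opening and the grip force at its end, in the units of the state.
- robot.get_obs(): the state, without advancing time (a new reading comes with each control period).
- robot.camera(name): name is "side" or "top"; returns the picture (420x560x3 uint8, red, green, blue); there is no depth.
- robot.camera_model(name): a dict with "fx", "fy", "cx", "cy" (pixels), "xyz" and "orientation" of the camera in the world. Camera axes: x right, y down, z forward; pixel columns grow to the right and rows downward; lengths in m; the calibration is good to about 2 mm. A picture is of the moment at which its call begins. camera_model takes no time and is no camera call.
- robot.hand_in(): hands the job in; it is judged then, once.
Trained networks look in the newest picture that a camera, given by its name, has taken for a name from the list of things; names that differ only in an ending like _2 or _b are one class to them, and where a whole thing is asked for, a point or a joint stands for the part that bears it (a point fixed in the world has none). Each returns a list of dicts, best first, with "score" (0 to 1); they miss things now and then, are a little off and sometimes report something else, mostly with a low value. They report only what shows in the picture. A call takes as long as a camera call. They do not tell look-alikes from the thing itself.
- robot.search_frame(name, camera): "rect" ([left, top, right, bottom] in pixels, round what is visible of it).
The state is a dict: "time": time; "q": joint angles; "joint_velocities": joint speeds; "joint_torque": joint torques, N m; "position": TCP position; "tool_rot": TCP orientation; "ft_force": force on the tool from outside, world axes, zero at the start; "moment": the same for the moment, N m; "grip_width": finger opening in m; "grip_force": force on a finger pad.
Only numpy, scipy, OpenCV 4.12 (cv2) and the standard library are available. Lean on these libraries where they do the work, as an engineer would, in place of code of your own. Each camera call takes 0.05 s, during which the arm holds its last target. There are 200 camera calls.

TASK

First lay the aluminium straightedge on the bench flush along the near long edge of the wooden packing board (the one towards the robot), ends level with the board's, and leave it there as a stop. Then lay every whole jaggery block flat on the board, side by side and square to the straightedge, with one end butted up against it, and put every broken block (short, corner missing, or one end crumbled to a stub) into the steel tray. Leave the bottle, the jar and the calculator alone.

Things in the scene. Friction and masses are not known exactly. Their poses are not given: they have to be found in the camera images.
- board: plain wooden packing board fixed flat on the bench, 340 long (own x) x 120 wide (own y) x 18 mm thick. Origin: centre of its underside, on the bench. Own z up; own -y points towards the robot, so the near long edge is the face at own y = -60 mm.
- tray: fixed open steel tray, 130 (own x) x 190 (own y) x 35 mm high outside, walls and floor 4 mm. Origin: centre of its underside, on the bench; z up.
- straightedge: loose aluminium bar 340 long (own x) x 30 wide (own y) x 34 mm high, 0.6 kg, with a black grip rib on top in the middle, 80 (x) x 16 mm (y), from 34 to 74 mm above the underside. Origin: centre of underside; z up. Both long faces and both ends alike. Laid flush, its origin is 75 mm from the board's along the board's -y, x along the board's x either way round.
- straightedge_end_a (a point): middle of the straightedge's end face at own x = +170 mm, 17 mm above its underside
- straightedge_end_b (a point): middle of the straightedge's end face at own x = -170 mm, 17 mm above its underside
- whole_a: a hard brown cast jaggery (palm sugar) block, WHOLE: 84 long (own x) x 40 x 40 mm (square section, any long face may be down), 0.17 kg. Origin: its middle, 20 mm above what it lies on. May be absent.
- whole_b: a hard brown cast jaggery (palm sugar) block, WHOLE: 84 long (own x) x 40 x 40 mm (square section, any long face may be down), 0.17 kg. Origin: its middle, 20 mm above what it lies on. May be absent.
- whole_c: a hard brown cast jaggery (palm sugar) block, WHOLE: 84 long (own x) x 40 x 40 mm (square section, any long face may be down), 0.17 kg. Origin: its middle, 20 mm above what it lies on. May be absent.
- whole_d: a hard brown cast jaggery (palm sugar) block, WHOLE: 84 long (own x) x 40 x 40 mm (square section, any long face may be down), 0.17 kg. Origin: its middle, 20 mm above what it lies on. May be absent.
- broken_a: a hard brown cast jaggery (palm sugar) block, BROKEN, snapped short: 60 long (own x) x 40 x 40 mm. Origin: its middle, 20 mm above what it lies on. May be absent.
- broken_b: a hard brown cast jaggery (palm sugar) block, BROKEN, one corner missing: full 40 x 40 section from own x = -23 to +23 mm (grip it there, across own y), then only 19 mm wide (own y -20 to -1 mm) on to x = +61 mm. Origin: middle of the full-section part, 20 mm above what it lies on. May be absent.
- broken_c: a hard brown cast jaggery (palm sugar) block, BROKEN, one end crumbled: full 40 x 40 section from own x = -25 to +25 mm (grip it there, across own y), then a stub 22 x 22 mm on to x = +58 mm. Origin: middle of the full-section part, 20 mm above what it lies on. May be absent.
- bottle: bystander: capped amber syrup bottle, 68 mm across, 210 mm high, upright, loose. Origin: centre of its underside.
- jar: bystander: small jar, 70 mm across, 65 mm high, loose. Origin: centre of its underside.
- calculator: bystander: grey pocket calculator lying flat, 140 x 85 x 16 mm, loose. Origin: centre of its underside.
Mind the look-alikes: they are no part of the job. What is shaped like the broken_b but pink or white is not meant.

How it is judged:
On the way, in this order (a step that is already met when the one before it is completed fails the run):
1. the straightedge lies on the bench flush along the board's near long edge, let go (y of straightedge_end_a in the frame of board between -0.0785 and -0.07 m and y of straightedge_end_b in the frame of board between -0.0785 and -0.07 m and x of straightedge in the frame of board between -0.02 and 0.02 m and height (world z) of straightedge below 0.004 m and angle between straightedge's own z axis and vertical below 0.05 rad and contact force between the fingers and straightedge below 0.3 N), for 0.3 s.
2. every whole block lies on the board, square to the straightedge and butted against it, the straightedge still flush (y of straightedge_end_a in the frame of board between -0.0785 and -0.07 m and y of straightedge_end_b in the frame of board between -0.0785 and -0.07 m and x of straightedge in the frame of board between -0.02 and 0.02 m and height (world z) of straightedge below 0.004 m and angle between straightedge's own z axis and vertical below 0.05 rad and x of whole_a in the frame of board between -0.152 and 0.152 m and y of whole_a in the frame of board between -0.0215 and -0.0125 m and z of whole_a in the frame of board between 0.033 and 0.043 m and angle between the x axis of each of whole_a, whole_b, whole_c, whole_d and the y axis of board, either way round below 0.07 rad and linear speed of each of whole_a, whole_b, whole_c, whole_d below 0.02 m/s and x of whole_b in the frame of board between -0.152 and 0.152 m and y of whole_b in the frame of board between -0.0215 and -0.0125 m and z of whole_b in the frame of board between 0.033 and 0.043 m and x of whole_c in the frame of board between -0.152 and 0.152 m and y of whole_c in the frame of board between -0.0215 and -0.0125 m and z of whole_c in the frame of board between 0.033 and 0.043 m and x of whole_d in the frame of board between -0.152 and 0.152 m and y of whole_d in the frame of board between -0.0215 and -0.0125 m and z of whole_d in the frame of board between 0.033 and 0.043 m), for 0.2 s.
At the end, for the whole second after the job is handed in: Straightedge flat on the bench against the board's near edge (gaps under 3 mm, ends within 20 mm of level); each whole block flat on the board, within 4 degrees of square, its end within 5 mm of the board's near edge line; each broken block in the tray; all at rest (all of step 2 and linear speed of each of straightedge, broken_a, broken_b, broken_c below 0.02 m/s and x of broken_a in the frame of tray between -0.061 and 0.061 m and y of broken_a in the frame of tray between -0.091 and 0.091 m and z of broken_a in the frame of tray between 0.005 and 0.07 m and x of broken_b in the frame of tray between -0.061 and 0.061 m and y of broken_b in the frame of tray between -0.091 and 0.091 m and z of broken_b in the frame of tray between 0.005 and 0.07 m and x of broken_c in the frame of tray between -0.061 and 0.061 m and y of broken_c in the frame of tray between -0.091 and 0.091 m and z of broken_c in the frame of tray between 0.005 and 0.07 m); the robot touches nothing.
It fails at once if a bystander (bottle, jar or calculator) is moved more than 30 mm or tipped (distance of any of bottle, jar, calculator from where it was at the start of the episode above 0.03 m or angle between bottle's own z axis and vertical above 0.4 rad).
Of whole_a, whole_b, whole_c, whole_d only 3 to 4 are there at a start; the rules pass over those that are not, and their reading is None.
Of broken_a, broken_b, broken_c only 2 to 3 are there at a start; the rules pass over those that are not, and their reading is None.
At some moment in a run one of whole_a, whole_b, whole_c, whole_d, broken_a, broken_b, broken_c, straightedge may be knocked a few centimetres aside while the robot is not near it.
Once in a run the grip may slacken for a moment while it holds something.
It also fails if it takes over 210 s, if anything falls off the work surface, if the arm or the gripper's body presses on something with over 40 N, if the wrist force passes 120 N, or if a joint passes its speed limit or range.

## Working session

There is one attempt and no reset: what is moved stays moved. The work goes in short steps, Python scripts to look and compute and a shell command to move; the robot and the scene stay as the last step left them, time stands still between calls to the robot, and variables do not carry over. Pictures are saved under pics/ and viewed, at most 14 in all, crops included, and the job is handed in when it is done.

```bash
ls; mkdir -p pics; python3 - <<'E'
from rig import robot
import cv2
for c in("top","side"):
    im=robot.camera(c); cv2.imwrite(f"pics/{c}0.png",cv2.resize(im[:,:,::-1],(800,600),interpolation=cv2.INTER_CUBIC)); print(c,robot.camera_model(c))
for n in("board","tray","straightedge","whole_a","broken_a","broken_b","broken_c","bottle","jar","calculator"):
    print(n,[(round(d["score"],2),[round(v) for v in d["rect"]]) for d in robot.search_frame(n,"top")][:6])
print(robot.get_obs())
E
```

```text
pics
top {'fx': 454.95087028581287, 'fy': 454.95087028581287, 'cx': 273.52264284056923, 'cy': 208.22285145979743, 'xyz': array([ 0.29029559, -0.05353161,  1.3513808 ]), 'orientation': array([ 0.71367814, -0.6936706 ,  0.06927652, -0.06844972])}
side {'fx': 487.44940979653234, 'fy': 487.44940979653234, 'cx': 276.6370373289449, 'cy': 212.46234498296192, 'xyz': array([-0.1893698 , -0.8288925 ,  0.94076662]), 'orientation': array([ 0.83910171, -0.35167463,  0.14896499, -0.38735347])}
board [(0.57, [260, 193, 380, 248]), (0.24, [186, 232, 212, 259])]
tray [(0.95, [267, 143, 334, 189]), (0.71, [178, 161, 193, 190])]
straightedge [(0.79, [226, 149, 253, 263])]
whole_a [(0.95, [178, 160, 196, 188]), (0.87, [99, 233, 138, 264]), (0.85, [100, 192, 136, 218])]
broken_a [(0.97, [142, 288, 173, 322]), (0.75, [191, 276, 217, 305]), (0.74, [146, 208, 181, 218]), (0.69, [146, 238, 167, 264]), (0.57, [186, 235, 211, 258])]
broken_b [(0.97, [142, 288, 173, 322]), (0.75, [191, 276, 217, 305]), (0.74, [146, 208, 181, 218]), (0.69, [146, 238, 167, 264]), (0.57, [186, 235, 211, 258])]
broken_c [(0.97, [14
[... 306 characters left out ...]
ay([ 1.04950369e+00,  5.27479228e-01,  1.43267707e+00, -2.91240050e-05,
        1.18139542e+00, -1.78509049e-01]), 'joint_velocities': array([-1.27445408e-04, -6.39477362e-04,  1.31203001e-06,  1.44399673e-03,
       -4.31587340e-04,  6.73429317e-05]), 'joint_torque': array([-1.62416847e-03, -4.39744198e+01, -1.76890254e+01,  6.32248004e-02,
        5.08435385e-02, -4.36903736e-05]), 'position': array([0.21004963, 0.58863638, 0.22256849]), 'tool_rot': array([1.70548469e-01, 9.85349288e-01, 1.46108253e-05, 1.96726448e-05]), 'ft_force': array([-0.07911906, -0.22304455,  1.05168669]), 'moment': array([-0.02995317,  0.02081417,  0.00300689]), 'grip_force': 0.0, 'grip_width': 0.08696986536948706}
```

View pics/top0.png

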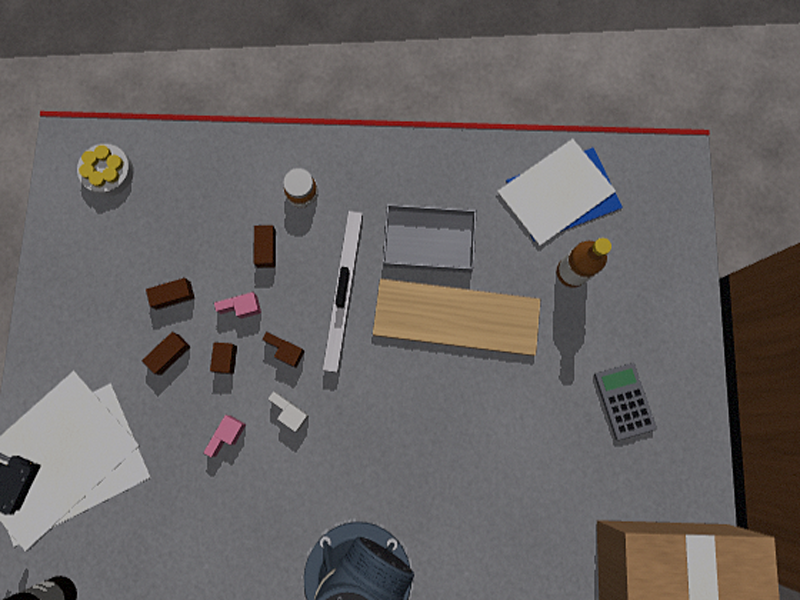

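View pics/side0.png

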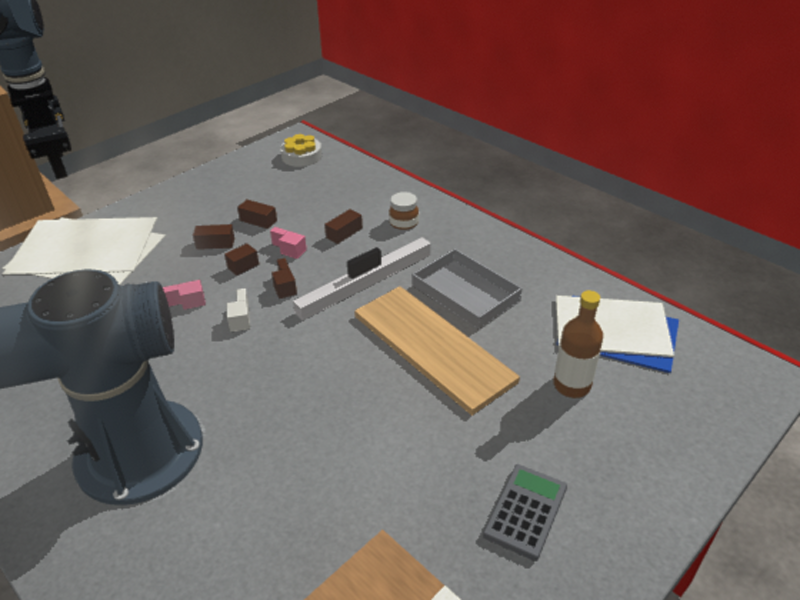

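Top view (native px = shown × 0.7).
- **Whole candidates:** dark brown full-length blocks at shown (263,245), (170,293) and (166,353).
- **Broken candidates:** short brown (223,357) and corner-missing brown (285,350).
- **Look-alikes, not meant:** pink (240,304), pink (226,436) and white (289,411).
- **Others:** straightedge at (343,290), board at (457,317), tray at (430,238).

Next I fit prism silhouettes to colour masks in both cameras, and crop to check the choice.

```bash
cat > h.py <<'E'
import numpy as np, cv2
from scipy.spatial.transform import Rotation as R
from scipy.optimize import minimize
from rig import robot
def proj(P,m):
    p=R.from_quat(m["orientation"]).inv().apply(np.atleast_2d(P)-m["xyz"])
    return np.c_[m["fx"]*p[:,0]/p[:,2]+m["cx"], m["fy"]*p[:,1]/p[:,2]+m["cy"]]
def ray(uv,m,z):
    d=R.from_quat(m["orientation"]).apply([(uv[0]-m["cx"])/m["fx"],(uv[1]-m["cy"])/m["fy"],1])
    return m["xyz"]+d*(z-m["xyz"][2])/d[2]
def box(x0,x1,y0,y1,z0,z1): return np.array([[x,y,z] for x in(x0,x1) for y in(y0,y1) for z in(z0,z1)])
S={"whole":[box(-.042,.042,-.02,.02,0,.04)],"ba":[box(-.03,.03,-.02,.02,0,.04)],
 "bb":[box(-.023,.023,-.02,.02,0,.04),box(.023,.061,-.02,-.001,0,.04)],
 "bbm":[box(-.023,.023,-.02,.02,0,.04),box(.023,.061,.001,.02,0,.04)],
 "bc":[box(-.025,.025,-.02,.02,0,.04),box(.025,.058,-.011,.011,0,.04)],
 "board":[box(-.17,.17,-.06,.06,0,.018)],"bar":[box(-.17,.17,-.015,.015,0,.034),box(-.04,.04,-.008,.008,.034,.074)]}
def mask(im,kind):
    r,g,b=[im[:,:,i].astype(float) for i in range(3)]
    if kind=="board": m=(r>1.25*b)&(r>110)
    elif kind=="bar": m=(np.minimum(np.minimum(r,g),b)>125)
    else: m=(r>1.5*b+4)&(r<115)
    return m.astype(np.float32)
def render(shape,p,m,z0,K=4):
    out=np.zeros((420*K,560*K),np.uint8); c,s=np.cos(p[2]),np.sin(p[2])
    for B in S[shape]:
        W=np.c_[p[0]+c*B[:,0]-s*B[:,1],p[1]+s*B[:,0]+c*B[:,1],B[:,2]+z0]
        h=cv2.convexHull(((proj(W,m)+.5)*K*16).round().astype(np.int32))
        cv2.fillConvexPoly(out,h,1,shift=4)
    return cv2.resize(out.astype(np.float32),(560,420),interpolation=cv2.INTER_AREA)
def fit(shape,guess,ims,kind=None,z0=0,pad=14,yaws=8,cams=("top","side")):
    """best (x,y,yaw), cost per rendered pixel"""
    M={};
    for c in cams: M[c]=(mask(ims[c],kind or shape),robot.camera_model(c))
    def cost(p):
        e=0;n=0
        for c in cams:
            mk,m=M[c]; r=render(shape,p,m,z0)
            roi=np.zeros((420,560),np.uint8); uv=proj([[guess[0],guess[1],z0+.02]],m)[0]
            L=.2 if shape in("board","bar") else .075
            rad=int(L*m["fx"]/np.linalg.norm(m["xyz"]-[guess[0],guess[1],0]))+pad-8
            cv2.circle(roi,tuple(int(v) for v in uv),rad,1,-1)
            e+=(np.abs(r-mk)*(roi)).sum(); n+=r.sum()
        return e/n
    best=min(((cost([*guess[:2],y]),y) for y in ([guess[2]] if len(guess)>2 else np.arange(yaws)*2*np.pi/yaws)),key=lambda t:t[0])
    p=np.array([*guess[:2],best[1]])
    for d in(.015,.005):
        r=minimize(cost,p,method="Nelder-Mead",options=dict(initial_simplex=p+np.array([[0,0,0],[d,0,0],[0,d,0],[0,0,12*d]]),xatol=2e-4,fatol=1e-4,maxiter=90)); p=r.x
    return p,r.fun
def shot(): return {c:robot.camera(c) for c in("top","side")}
def go(x,y,z,yaw,p=None):
    """dp mm in tool axes & turn about tool z to put TCP at xyz with closing axis (tool y) along yaw (mod pi)"""
    o=robot.get_obs(); T=R.from_quat(o["tool_rot"]); q6=o["q"][5]
    dp=T.inv().apply(np.array([x,y,z])-o["position"])*1000
    ty=T.apply([0,1,0]); d=(yaw-np.arctan2(ty[1],ty[0])+np.pi/2)%np.pi-np.pi/2
    print("pos",o["position"].round(4),"dp",dp.round(1),"rotz",round(-d,3),"q6",round(q6,2),"w",round(o["grip_width"],4),"F",round(o["grip_force"],1),"t",round(o["time"],1))
E
cat > see.py <<'E'
from h import *
import sys,json
ims=shot(); m=robot.camera_model("top")
G={"A":(263,245),"B":(170,293),"C":(166,353),"D":(223,357),"E":(285,350)}
for k,uv in G.items():
    g=ray(np.array(uv)*.7,m,.02)[:2]
    print(k,{s:[*(v:=fit(s,g,ims,"blk"))[0].round(4).tolist(),round(v[1],3)] for s in("whole","ba","bb","bbm","bc")})
for s,uv in(("board",(457,317)),("bar",(343,290))):
    g=ray(np.array(uv)*.7,m,.02)[:2]; print(s,fit(s,g,ims,s))
for uv in((386,206),(476,210),(473,271),(384,267)): print("tray",ray(np.array(uv)*.7,m,.035).round(3))
t=ims["top"][145:270,90:220,::-1]; cv2.imwrite("pics/crop1.png",cv2.resize(t,None,fx=4.5,fy=4.5,interpolation=cv2.INTER_CUBIC))
E
time python3 see.py
```

```text
A {'whole': [0.6582, 0.2207, 0.116, np.float64(0.381)], 'ba': [0.6629, 0.2213, 0.0699, np.float64(0.456)], 'bb': [0.641, 0.2213, 0.2885, np.float64(0.472)], 'bbm': [0.6411, 0.2184, 0.0158, np.float64(0.403)], 'bc': [0.6438, 0.2199, 0.1489, np.float64(0.397)]}
B {'whole': [0.5492, 0.4105, 1.8471, np.float64(0.436)], 'ba': [0.5479, 0.4187, 1.8857, np.float64(0.58)], 'bb': [0.5542, 0.394, 1.9862, np.float64(0.499)], 'bbm': [0.5557, 0.3955, 1.7502, np.float64(0.542)], 'bc': [0.5549, 0.3962, 1.8353, np.float64(0.481)]}
C {'whole': [0.4241, 0.4073, 2.4054, np.float64(0.496)], 'ba': [0.429, 0.4036, 2.3265, np.float64(0.675)], 'bb': [0.4366, 0.3944, 2.4586, np.float64(0.548)], 'bbm': [0.4108, 0.4185, 5.4889, np.float64(0.57)], 'bc': [0.4126, 0.4177, 5.6234, np.float64(0.534)]}
D {'whole': [0.4305, 0.2882, -0.0454, np.float64(0.718)], 'ba': [0.4194, 0.2885, -0.0531, np.float64(0.62)], 'bb': [0.4241, 0.2883, 3.0916, np.float64(0.728)], 'bbm': [0.414, 0.2887, -0.022, np.float64(0.708)], 'bc': [0.4218, 0.2889, 3.0915, np.float64(0.711)]}
E {'whole': [0.4407, 0.1708, 1.0363, np.float64(0.454)], 'ba': [0.436, 0.1638, 1.0899, np.float64(0.502)], 'bb': [0.4312, 0.1556, 1.1298, np.float64(0.348)], 'bbm': [0.4333, 0.1543, 0.8209, np.float64(0.457)], 'bc': [0.4329, 0.1564, 0.9928, np.float64(0.386)]}
board (array([ 0.51977862, -0.18793602,  1.47309013]), np.float64(0.03979538008570671))
bar (array([ 0.55637282, -0.01155219,  2.43010849]), np.float64(3.1620938777923584))
tray [ 0.748 -0.036  0.035]
tray [ 0.745 -0.227  0.035]
tray [ 0.611 -0.221  0.035]
tray [ 0.615 -0.036  0.035]
real	0m31.848s
user	1m4.631s
sys	0m31.194s
```

View pics/crop1.png

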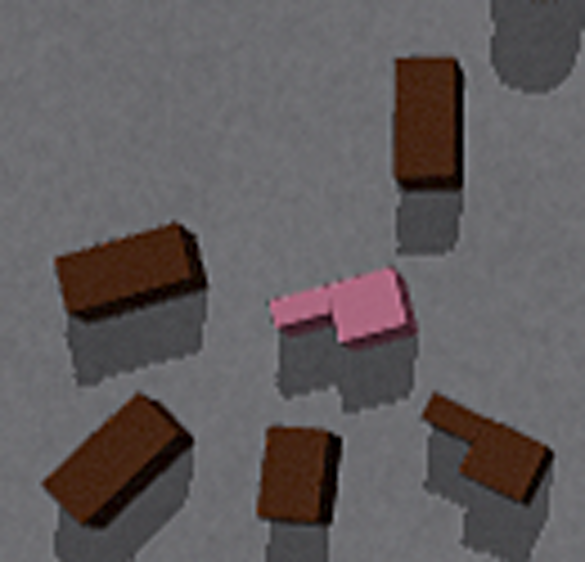

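```bash
python3 - <<'E'
from h import *
ims=shot(); t=ims["top"]; s=ims["side"]
def p(n,im,u,v): print(n,im[int(v),int(u)].tolist(),end="; ")
# crop px -> native: /4.5 + (90,145)
for n,x,y in(("top",428,120),("sideS",428,184),("sideE",458,130),("shadow",428,220),("bench",300,100),("Cside",130,490),("Ctop",110,460)): p(n,t,x/4.5+90,y/4.5+145)
for n,x,y in(("ribtop",343,285),("ribside",343,305),("bar",350,240),("barshadow",338,320)): p(n,t,x*.7,y*.7)
for n,x,y in(("s.blk",345,217),("s.blkside",345,232),("s.shadow",205,262),("s.blkCside",215,240),("s.rib",365,260),("s.bartop",330,283),("s.barside",340,292),("barend",300,310)): p(n,s,x*.7,y*.7)
E
```

```text
top [67, 32, 13]; sideS [22, 17, 10]; sideE [16, 3, 0]; shadow [71, 73, 73]; bench [113, 113, 117]; Cside [19, 7, 4]; Ctop [68, 36, 20]; ribtop [23, 23, 26]; ribside [0, 0, 0]; bar [170, 165, 170]; barshadow [113, 110, 114]; s.blk [83, 54, 41]; s.blkside [56, 43, 38]; s.shadow [132, 132, 132]; s.blkCside [58, 47, 41]; s.rib [42, 41, 40]; s.bartop [199, 196, 195]; s.barside [107, 104, 103]; barend [117, 115, 114];
```

```bash
python3 - <<'E'
s=open('h.py').read()
s=s.replace('''m=(np.minimum(np.minimum(r,g),b)>125)''','''m=(np.minimum(np.minimum(r,g),b)>135)|(np.maximum(np.maximum(r,g),b)<40)''')
s=s.replace('m=(r>1.5*b+4)&(r<115)','m=(b<55)&(g<62)&(r<110)')
s=s.replace('''M[c]=(mask(ims[c],kind or shape),robot.camera_model(c))''','''
        m=robot.camera_model(c); mk=mask(ims[c],kind or shape); n,lab,st,_=cv2.connectedComponentsWithStats(mk.astype(np.uint8))
        uv=proj([[guess[0],guess[1],z0+.02]],m)[0]; near=np.zeros((420,560),np.uint8); cv2.circle(near,tuple(int(v) for v in uv),7,1,-1)
        cnt=np.bincount(lab[(near>0)&(lab>0)],minlength=2); M[c]=((lab==cnt.argmax()).astype(np.float32),m)''')
open('h.py','w').write(s)
s=open('see.py').read()
a,b=s.split('for s,uv in(("board"')
b='''for s,uv,c in(("board",(457,317),("top","side")),("bar",(343,290),("top",))):
    g=ray(np.array(uv)*.7,m,.02)[:2]; print(s,fit(s,g,ims,s,cams=c))
'''
open('see.py','w').write(a+b)
E
python3 see.py
```

```text
A {'whole': [0.6558, 0.2194, 0.0977, np.float64(0.119)], 'ba': [0.6498, 0.2192, 0.0374, np.float64(0.3)], 'bb': [0.6734, 0.2196, 3.2357, np.float64(0.214)], 'bbm': [0.6718, 0.2217, 3.0104, np.float64(0.206)], 'bc': [0.6712, 0.2209, 3.1414, np.float64(0.158)]}
B {'whole': [0.5487, 0.4096, 1.8695, np.float64(0.103)], 'ba': [0.5496, 0.4061, 1.9071, np.float64(0.288)], 'bb': [0.553, 0.3928, 2.1086, np.float64(0.212)], 'bbm': [0.5542, 0.3931, 1.8294, np.float64(0.204)], 'bc': [0.5443, 0.4238, 5.0665, np.float64(0.153)]}
C {'whole': [0.4244, 0.4065, 2.3936, np.float64(0.152)], 'ba': [0.4297, 0.4014, 2.3254, np.float64(0.277)], 'bb': [0.4118, 0.4185, 5.5966, np.float64(0.249)], 'bbm': [0.4102, 0.418, 5.471, np.float64(0.273)], 'bc': [0.4124, 0.4165, 5.5636, np.float64(0.207)]}
D {'whole': [0.4248, 0.2884, -0.0596, np.float64(0.349)], 'ba': [0.4174, 0.2885, -0.0451, np.float64(0.122)], 'bb': [0.4242, 0.2881, 3.1459, np.float64(0.343)], 'bbm': [0.4241, 0.2899, 3.1718, np.float64(0.322)], 'bc': [0.4223, 0.2887, 3.1347, np.float64(0.302)]}
E {'whole': [0.439, 0.171, 1.0756, np.float64(0.257)], 'ba': [0.4341, 0.1621, 1.105, np.float64(0.274)], 'bb': [0.4357, 0.1658, 4.2992, np.float64(0.436)], 'bbm': [0.432, 0.1539, 0.8084, np.float64(0.245)], 'bc': [0.4317, 0.1558, 0.9845, np.float64(0.173)]}
board (array([ 0.51975017, -0.18794048,  1.47324695]), np.float64(0.0401652567088604))
bar (array([ 0.56834144,  0.04996294, -0.11141293]), np.float64(0.21037575602531433))
```

```bash
python3 - <<'E'
from h import *
m=robot.camera_model("top"); im=robot.camera("top")
for n,uv,z in(("far end",(355.5,212),.034),("near end",(331,371),.034),("ribtop far",(346,267),.074),("ribtop near",(342,305),.074)): print(n,ray(np.array(uv)*.7,m,z).round(4))
ov=im.copy(); r=render("bar",[.5683,.05,-.111],m,0); e=cv2.Canny((r>.5).astype(np.uint8)*255,50,100); ov[e>0]=[255,0,0]
r=render("board",[.5198,-.188,1.473],m,0); e=cv2.Canny((r>.5).astype(np.uint8)*255,50,100); ov[e>0]=[255,0,0]
cv2.imwrite("pics/bar.png",cv2.resize(ov[140:270,215:390,::-1],None,fx=4.5,fy=4.5,interpolation=cv2.INTER_NEAREST))
go(.568,.050,.14,-.111+np.pi/2)
E
```

```text
far end [0.7331 0.0285 0.034 ]
near end [0.3957 0.065  0.034 ]
ribtop far [0.6028 0.0407 0.074 ]
ribtop near [0.5245 0.0455 0.074 ]
pos [0.2101 0.5886 0.2226] dp [-518.1 -387.    82.6] rotz -0.232 q6 -0.18 w 0.0869 F 0.0 t 0.9
```

View pics/bar.png

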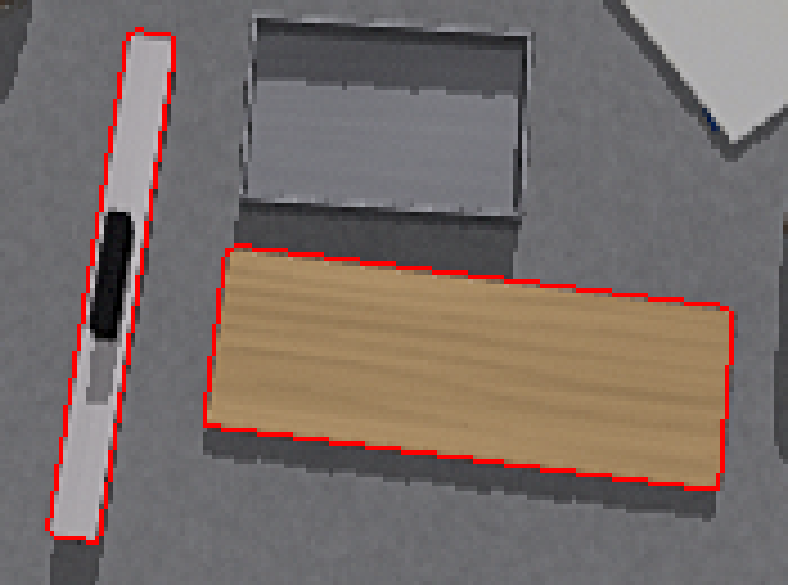

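Overlay: the outline matches the board well (corners at 235,247 and 718,490). The bar outline is about 3 mm right of the real bar, so I use the end-point midpoint (0.565, 0.047) and yaw −0.108. Moving now.

```bash
python3 -m jog '{"dp":[[-518,-382,83],[-518,-382,83],[-518,-382,83],[-518,-382,83],[-518,-382,83],[-518,-382,83],[-518,-382,83],[-518,-382,83],[-518,-382,83],[-518,-382,83],[-518,-382,83],[-518,-382,83]],"delta_rot":[[0,0,-0.23],[0,0,-0.23],[0,0,-0.23],[0,0,-0.23],[0,0,-0.23],[0,0,-0.23],[0,0,-0.23],[0,0,-0.23],[0,0,-0.23],[0,0,-0.23],[0,0,-0.23],[0,0,-0.23]],"gripper":[0.2,0.2,0.2,0.2,0.2,0.2,0.2,0.2,0.2,0.2,0.2,0.2]}' 30; python3 -c "
from h import *
go(.565,.047,.042,-.108+np.pi/2)"
```

```text
time: 2.15
position: [0.5429, 0.0941, 0.1459]
tool_rot: [0.057, 0.998, 0.0, 0.0]
ft_force: [0.1, 0.8, -0.6]
grip_width: 0.0519
grip_force: 0.0
pos [0.5429 0.0941 0.1459] dp [-27.2 -44.3 103.9] rotz -0.005 q6 -1.49 w 0.0519 F 0.0 t 2.1
```

```bash
python3 -m jog '{"dp":[[-27,-44,0],[-27,-44,0],[-27,-44,50],[-27,-44,50],[-27,-44,50]],"delta_rot":[[0,0,0],[0,0,0],[0,0,0],[0,0,0],[0,0,0]],"gripper":[0.2,0.2,0.2,0.2,0.2]}'; python3 -c "
from h import *
go(.565,.047,.042,-.108+np.pi/2)"
```

```text
time: 2.65
position: [0.5621, 0.0499, 0.0953]
tool_rot: [0.056, 0.998, 0.0, -0.002]
ft_force: [0.2, 1.0, 1.4]
grip_width: 0.0523
grip_force: 0.0
pos [0.5621 0.0499 0.0953] dp [-3.4 -2.5 53.3] rotz -0.004 q6 -1.57 w 0.0523 F 0.0 t 2.6
```

```bash
python3 -m jog '{"dp":[[-3,-2,30],[-3,-2,53],[-3,-2,53],[-3,-2,53],[-3,-2,53],[-3,-2,53],[-3,-2,53],[-3,-2,53],[-3,-2,53]],"delta_rot":[[0,0,0],[0,0,0],[0,0,0],[0,0,0],[0,0,0],[0,0,0],[0,0,0],[0,0,0],[0,0,0]],"gripper":[0.2,0.2,0.2,0.2,-1,-1,-1,-1,-1]}' 40; python3 -c "
from h import *
go(.565,.047,.042,-.108+np.pi/2)"
```

```text
time: 3.55
position: [0.5666, 0.0472, 0.0433]
tool_rot: [0.057, 0.998, 0.0, 0.0]
ft_force: [0.7, 3.7, 2.8]
grip_width: 0.0201
grip_force: 1.5
pos [0.5666 0.0472 0.0433] dp [ 1.5 -0.4  1.3] rotz -0.005 q6 -1.57 w 0.0201 F 1.5 t 3.5
```

```bash
python3 -m jog '{"dp":[[0,0,0],[0,0,0],[0,0,0],[0,0,-40],[0,0,-80],[0,0,-80],[0,0,-80]],"delta_rot":[[0,0,0],[0,0,0],[0,0,0],[0,0,0],[0,0,0],[0,0,0],[0,0,0]],"gripper":[-1,-1,-1,-1,-1,-1,-1]}' 55; python3 -c "
from h import *
go(.4374,-.1799,.122,1.473+np.pi/2)"
```

```text
time: 4.25
position: [0.5658, 0.0466, 0.1225]
tool_rot: [0.056, 0.998, -0.0, -0.0]
ft_force: [-0.9, -0.8, -6.3]
grip_width: 0.0153
grip_force: 54.9
pos [0.5658 0.0466 0.1225] dp [ 102.1 -239.5    0.8] rotz 1.556 q6 -1.57 w 0.0153 F 54.9 t 4.2
```

```bash
python3 -m jog '{"dp":[[10,-22,0],[20,-44,0],[30,-66,0],[40,-88,0],[50,-110,0],[60,-132,0],[70,-154,0],[80,-176,0],[90,-198,0],[100,-220,0],[102,-239,0],[102,-239,0]],"delta_rot":[[0,0,0.14],[0,0,0.28],[0,0,0.42],[0,0,0.56],[0,0,0.7],[0,0,0.84],[0,0,0.98],[0,0,1.12],[0,0,1.26],[0,0,1.4],[0,0,1.54],[0,0,1.556]],"gripper":[-1,-1,-1,-1,-1,-1,-1,-1,-1,-1,-1,-1]}'; python3 -c "
from h import *
go(.4374,-.1799,.042,1.473+np.pi/2)"
```

```text
time: 5.45
position: [0.4366, -0.1807, 0.121]
tool_rot: [0.743, 0.67, -0.001, -0.001]
ft_force: [1.2, -0.7, -5.3]
grip_width: 0.0152
grip_force: 54.9
pos [ 0.4366 -0.1807  0.121 ] dp [ 0.8  1.  79. ] rotz -0.005 q6 -0.53 w 0.0152 F 54.9 t 5.5
```

```bash
python3 -m jog '{"dp":[[0,0,40],[0,0,70],[0,0,75],[0,0,77],[0,0,78],[0,0,78]],"delta_rot":[[0,0,0],[0,0,0],[0,0,0],[0,0,0],[0,0,0],[0,0,0]],"gripper":[-1,-1,-1,-1,-1,-1]}'; python3 -c "
from h import *
go(.4452,-.1807,.042,1.473+np.pi/2)
im=robot.camera('top');m=robot.camera_model('top');ov=im.copy()
for s,p in(('board',[.5198,-.188,1.473]),('bar',[.4374,-.1799,1.473])):
    e=cv2.Canny((render(s,p,m,0)>.5).astype(np.uint8)*255,50,100); ov[e>0]=[255,0,0]
cv2.imwrite('pics/bar2.png',cv2.resize(ov[170:290,245:395,::-1],None,fx=5,fy=5,interpolation=cv2.INTER_NEAREST))"
```

```text
time: 6.05
position: [0.4389, -0.1793, 0.0458]
tool_rot: [0.741, 0.672, 0.0, 0.001]
ft_force: [-0.3, -0.6, -5.3]
grip_width: 0.0154
grip_force: 54.9
pos [ 0.4389 -0.1793  0.0458] dp [-0.7  6.4  3.8] rotz 0.0 q6 -0.53 w 0.0154 F 54.9 t 6.0
```

View pics/bar2.png

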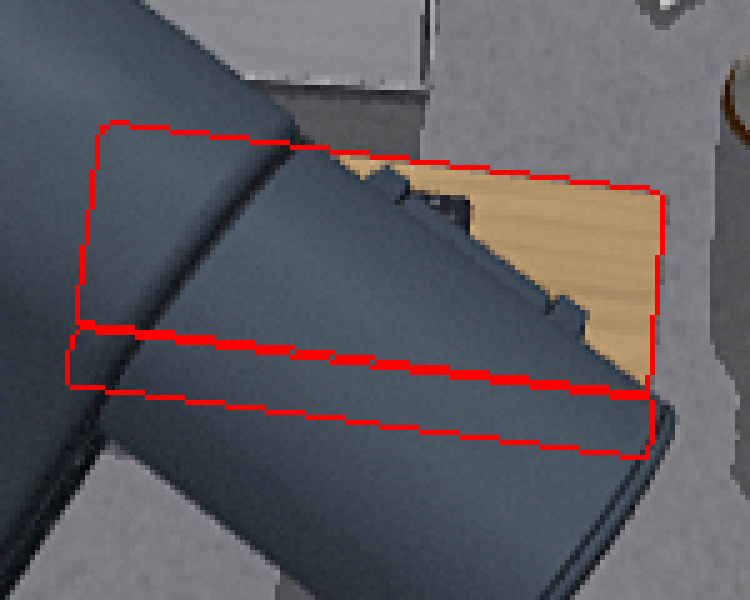

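The picture shows the arm hiding the bar in the top view, so I go by force: lower, then slide against the board.

```bash
python3 -m jog '{"dp":[[0,0,2],[0,0,3],[0,0,3]],"delta_rot":[[0,0,0],[0,0,0],[0,0,0]],"gripper":[-1,-1,-1]}'; python3 -m jog '{"dp":[[0,3,0],[0,5,0],[0,5,0]],"delta_rot":[[0,0,0],[0,0,0],[0,0,0]],"gripper":[-1,-1,-1]}'; python3 -m jog '{"dp":[[0,2,0],[0,2,0]],"delta_rot":[[0,0,0],[0,0,0]],"gripper":[-1,-1]}'
```

```text
time: 6.4
position: [0.4387, -0.1794, 0.043]
tool_rot: [0.741, 0.672, 0.0, 0.001]
ft_force: [0.1, 1.4, 3.7]
grip_width: 0.0152
grip_force: 54.9
time: 6.7
position: [0.4401, -0.1792, 0.0429]
tool_rot: [0.74, 0.672, -0.002, -0.002]
ft_force: [-9.0, -2.9, 10.4]
grip_width: 0.0152
grip_force: 54.9
time: 6.9
position: [0.4413, -0.179, 0.0429]
tool_rot: [0.74, 0.672, -0.002, -0.003]
ft_force: [-9.7, -3.2, 12.0]
grip_width: 0.0156
grip_force: 54.9
```

```bash
python3 -m jog '{"dp":[[0,0,-1.5],[0,0,-1.5]],"delta_rot":[[0,0,0],[0,0,0]],"gripper":[-1,-1]}'; python3 -m jog '{"dp":[[0,2,0],[0,2,0],[0,2,0]],"delta_rot":[[0,0,0],[0,0,0],[0,0,0]],"gripper":[-1,-1,-1]}';  python3 -m jog '{"dp":[[0,2,0],[0,2,0],[0,2,0]],"delta_rot":[[0,0,0],[0,0,0],[0,0,0]],"gripper":[-1,-1,-1]}'; python3 -c "
from h import *
im=robot.camera('side');m=robot.camera_model('side');ov=im.copy()
cv2.imwrite('pics/bar3.png',cv2.resize(ov[170:310,180:380,::-1],None,fx=4,fy=4,interpolation=cv2.INTER_CUBIC))"
```

```text
time: 7.1
position: [0.4444, -0.1795, 0.0434]
tool_rot: [0.741, 0.672, -0.0, -0.001]
ft_force: [-1.8, -0.3, -4.1]
grip_width: 0.0153
grip_force: 54.9
time: 7.4
position: [0.4447, -0.179, 0.0429]
tool_rot: [0.741, 0.672, -0.001, -0.003]
ft_force: [-6.0, -1.7, -1.9]
grip_width: 0.0159
grip_force: 54.9
time: 7.7
position: [0.4449, -0.179, 0.043]
tool_rot: [0.74, 0.672, -0.002, -0.004]
ft_force: [-11.2, -4.9, 2.4]
grip_width: 0.0153
grip_force: 54.9
```

View pics/bar3.png

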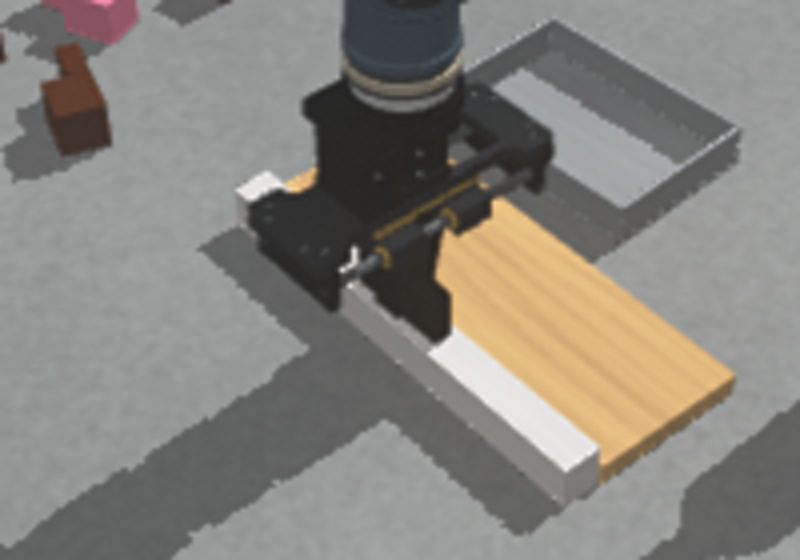

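Flush: the bar runs along the board's near edge with its ends level (end corner at 598,450), and TCP 0.4449 agrees with the expected 0.4452. I relax, release and rise.

```bash
python3 -m jog '{"dp":[[0,-3.5,0],[0,-3.5,0],[0,-3.5,0],[0,-3.5,0],[0,-3.5,0],[0,-3.5,0],[0,-3.5,-40],[0,-3.5,-90],[0,-3.5,-120]],"delta_rot":[[0,0,0],[0,0,0],[0,0,0],[0,0,0],[0,0,0],[0,0,0],[0,0,0],[0,0,0],[0,0,0]],"gripper":[-1,-1,0.1,0.1,0.1,0.1,0.1,0.1,0.1]}'; python3 -c "
from h import *
go(.436,.158,.14,1.13+np.pi/2)"
```

```text
time: 8.65
position: [0.4469, -0.1806, 0.1663]
tool_rot: [0.741, 0.672, 0.001, 0.002]
ft_force: [0.3, -0.4, -0.4]
grip_width: 0.0474
grip_force: 0.0
pos [ 0.4469 -0.1806  0.1663] dp [335.9 -44.   25.4] rotz 0.343 q6 -0.52 w 0.0474 F 0.0 t 8.7
```

```bash
cat > see.py <<'E'
from h import *
import sys
G={"A":("whole",.6558,.2194,.098),"B":("whole",.5487,.4096,1.87),"C":("whole",.4244,.4065,2.394),"D":("ba",.4174,.2885,-.045),"E":("bb",.4312,.1556,1.13)}
ims=shot()
for k in sys.argv[1:]:
    s,*g=G[k]; print(k,*fit(s,g,ims,"blk"))
E
python3 see.py A B C D E; python3 -c "
from h import *
go(.6558,.2194,.14,.098+np.pi/2)"
```

```text
A [0.65645447 0.21939645 0.06875959] 0.5531570315361023
B [0.5486423  0.40976518 1.865232  ] 0.13697391748428345
C [0.42409056 0.40613205 2.41856513] 0.17081978917121887
D [0.41193443 0.28367876 0.09761158] 3.1740996837615967
E [0.43599271 0.15397775 2.13247699] 3.087005853652954
pos [ 0.4487 -0.1817  0.1678] dp [419.6 166.7  27.1] rotz 1.375 q6 -0.52 w 0.0478 F 0.0 t 8.8
```

```bash
python3 -m jog '{"dp":[[42,17,0],[84,34,0],[126,50,0],[168,67,0],[210,84,0],[252,100,0],[294,117,0],[336,134,0],[378,150,0],[420,167,0],[420,167,27],[420,167,27]],"delta_rot":[[0,0,0.14],[0,0,0.28],[0,0,0.42],[0,0,0.56],[0,0,0.7],[0,0,0.84],[0,0,0.98],[0,0,1.12],[0,0,1.26],[0,0,1.375],[0,0,1.375],[0,0,1.375]],"gripper":[0.6,0.6,0.6,0.6,0.6,0.6,0.6,0.6,0.6,0.6,0.6,0.6]}' 30; python3 -c "
from h import *
go(.6558,.2194,.012,.09+np.pi/2)"
```

```text
time: 9.95
position: [0.6496, 0.2228, 0.1315]
tool_rot: [0.999, 0.05, -0.005, 0.001]
ft_force: [-1.3, -0.1, -0.9]
grip_width: 0.0698
grip_force: 0.0
pos [0.6496 0.2228 0.1315] dp [  6.9   3.9 119.4] rotz 0.01 q6 1.64 w 0.0698 F 0.0 t 9.9
```

```bash
python3 -m jog '{"dp":[[0,0,0],[0,0,40],[0,0,80],[0,0,80],[0,0,80]],"delta_rot":[[0,0,0],[0,0,0],[0,0,0],[0,0,0],[0,0,0]],"gripper":[0.6,0.6,0.6,0.6,0.6]}' 30; python3 -c "
from h import *
go(.656,.2194,.009,.09+np.pi/2)"
```

```text
time: 10.45
position: [0.6529, 0.2209, 0.057]
tool_rot: [0.999, 0.048, -0.0, 0.0]
ft_force: [0.2, 0.6, -0.5]
grip_width: 0.0696
grip_force: 0.0
pos [0.6529 0.2209 0.057 ] dp [ 3.   1.8 48. ] rotz 0.007 q6 1.64 w 0.0696 F 0.0 t 10.4
```

```bash
python3 -m jog '{"dp":[[3,2,25],[3,2,48],[3,2,48],[3,2,48],[3,2,48],[3,2,48],[3,2,48],[3,2,48],[3,2,48]],"delta_rot":[[0,0,0],[0,0,0],[0,0,0],[0,0,0],[0,0,0],[0,0,0],[0,0,0],[0,0,0],[0,0,0]],"gripper":[0.6,0.6,0.6,-1,-1,-1,-1,-1,-1]}' 30;python3 -m jog '{"dp":[[0,0,0],[0,0,-50],[0,0,-100],[0,0,-110],[0,0,-110]],"delta_rot":[[0,0,0],[0,0,0],[0,0,0],[0,0,0],[0,0,0]],"gripper":[-1,-1,-1,-1,-1]}';  python3 -c "
from h import *
b=np.array([.5198,-.188]);X=np.array([-.0976,-.9952]);Y=np.array([.9952,-.0976])
for u in(-.1,0,.1): print(u,b+u*X-.017*Y)
go(*(b+.1*X-.017*Y),.12,1.473)"
```

```text
time: 11.35
position: [0.6565, 0.2205, 0.0095]
tool_rot: [0.999, 0.049, 0.001, -0.0]
ft_force: [-0.8, 0.4, 5.5]
grip_width: 0.04
grip_force: 29.7
time: 11.85
position: [0.6575, 0.2203, 0.1207]
tool_rot: [0.999, 0.049, 0.002, -0.0]
ft_force: [0.5, 0.0, -2.7]
grip_width: 0.0399
grip_force: 29.7
-0.1 [ 0.5126416 -0.0868208]
0 [ 0.5028816 -0.1863408]
0.1 [ 0.4931216 -0.2858608]
pos [0.6575 0.2203 0.1207] dp [-2.131e+02  4.876e+02 -3.000e-01] rotz 0.196 q6 1.64 w 0.0399 F 29.7 t 11.8
```

```bash
python3 -m jog '{"dp":[[-20,45,0],[-40,91,0],[-60,137,0],[-80,183,0],[-100,229,0],[-120,275,0],[-140,320,0],[-160,366,0],[-180,412,0],[-200,458,0],[-213,487,0],[-213,487,0]],"delta_rot":[[0,0,0.02],[0,0,0.04],[0,0,0.06],[0,0,0.08],[0,0,0.1],[0,0,0.12],[0,0,0.14],[0,0,0.16],[0,0,0.18],[0,0,0.196],[0,0,0.196],[0,0,0.196]],"gripper":[-1,-1,-1,-1,-1,-1,-1,-1,-1,-1,-1,-1]}';python3 -m jog '{"dp":[[0,0,0],[0,0,40],[0,0,60],[0,0,60],[0,0,60]],"delta_rot":[[0,0,0],[0,0,0],[0,0,0],[0,0,0],[0,0,0]],"gripper":[-1,-1,-1,-1,-1]}';  python3 -c "
from h import *
go(.4931,-.2859,.0275,1.473)"
```

```text
time: 13.05
position: [0.4892, -0.2892, 0.1161]
tool_rot: [0.999, -0.052, -0.001, -0.0]
ft_force: [0.6, 0.7, -2.1]
grip_width: 0.0399
grip_force: 29.7
time: 13.55
position: [0.4914, -0.2835, 0.0577]
tool_rot: [0.999, -0.048, -0.001, -0.001]
ft_force: [0.3, -0.0, -1.4]
grip_width: 0.0401
grip_force: 29.7
pos [ 0.4914 -0.2835  0.0577] dp [ 2.   2.3 30.2] rotz 0.001 q6 0.95 w 0.0401 F 29.7 t 13.6
```

```bash
python3 -m jog '{"dp":[[2,2,15],[2,2,25],[2,2,29],[2,2,31],[2,2,31],[2,2,31],[2,2,31]],"delta_rot":[[0,0,0],[0,0,0],[0,0,0],[0,0,0],[0,0,0],[0,0,0],[0,0,0]],"gripper":[-1,-1,-1,-1,-1,-1,-1]}';  python3 -c "
from h import *
go(.4931,-.2859,.0275,1.473)"
```

```text
time: 14.25
position: [0.4935, -0.2877, 0.0276]
tool_rot: [0.999, -0.049, 0.0, 0.0]
ft_force: [0.2, 0.6, -1.7]
grip_width: 0.04
grip_force: 29.7
pos [ 0.4935 -0.2877  0.0276] dp [-0.6 -1.8  0.1] rotz -0.001 q6 0.95 w 0.04 F 29.7 t 14.2
```

```bash
python3 -m jog '{"dp":[[0,0,1.5],[0,0,1.5],[0,0,1.5],[0,0,1.5],[0,0,1.5],[0,0,1.5],[0,0,-40],[0,0,-90],[0,0,-120],[0,0,-120]],"delta_rot":[[0,0,0],[0,0,0],[0,0,0],[0,0,0],[0,0,0],[0,0,0],[0,0,0],[0,0,0],[0,0,0],[0,0,0]],"gripper":[-1,-1,0.4,0.4,0.4,0.4,0.4,0.4,0.4,0.4]}';  python3 -c "
from h import *
go(.5487,.4096,.13,1.868+np.pi/2)"; python3 see.py B C
```

```text
time: 15.25
position: [0.4961, -0.2897, 0.1521]
tool_rot: [0.999, -0.049, 0.004, 0.003]
ft_force: [0.3, -0.7, -1.1]
grip_width: 0.0607
grip_force: 0.0
pos [ 0.4961 -0.2897  0.1521] dp [ -16.3 -701.2   17.7] rotz 1.176 q6 0.95 w 0.0607 F 0.0 t 15.2
B [0.54882333 0.41004882 1.85490308] 0.14498093724250793
C [0.42409084 0.40553434 2.42193636] 0.14616358280181885
```

```bash
python3 -m jog '{"dp":[[-1,-45,0],[-2,-90,0],[-3,-135,0],[-4,-180,0],[-5,-225,0],[-6,-270,0],[-7,-315,0],[-8,-360,0],[-10,-405,0],[-11,-450,0],[-12,-495,0],[-13,-540,0]],"delta_rot":[[0,0,-0.13],[0,0,-0.26],[0,0,-0.39],[0,0,-0.52],[0,0,-0.65],[0,0,-0.78],[0,0,-0.91],[0,0,-1.04],[0,0,-1.17],[0,0,-1.3],[0,0,-1.43],[0,0,-1.56]],"gripper":[0.6,0.6,0.6,0.6,0.6,0.6,0.6,0.6,0.6,0.6,0.6,0.6]}';  python3 -c "
from h import *
go(.5488,.4099,.14,1.862+np.pi/2)"; python3 - <<'E'
from h import *
ims=shot(); b=np.array([.5198,-.188]);X=np.array([-.0976,-.9952]);Y=np.array([.9952,-.0976])
p,c=fit("whole",[*(b+.1*X-.017*Y),-.098],ims,"blk",z0=.018,cams=("top",)); print(p,c,"board xy",X@(p[:2]-b),Y@(p[:2]-b))
p,c=fit("whole",[*(b+.1*X-.017*Y),-.098],ims,"blk",z0=.018,cams=("side",)); print(p,c,"board xy",X@(p[:2]-b),Y@(p[:2]-b))
cv2.imwrite("pics/p1.png",cv2.resize(np.hstack([ims["top"][180:280,250:390],ims["side"][170:300,200:380][:100,:140]])[:,:,::-1],(784,280),interpolation=cv2.INTER_CUBIC))
E
```

```text
time: 16.55
position: [0.5317, 0.2526, 0.145]
tool_rot: [0.743, 0.67, -0.002, -0.001]
ft_force: [1.0, -0.2, -0.2]
grip_width: 0.0696
grip_force: 0.0
pos [0.5317 0.2526 0.145 ] dp [158.2   0.8   4.7] rotz -0.395 q6 0.36 w 0.0696 F 0.0 t 16.6
[ 0.49400546 -0.2889267  -0.11974395] 0.07533383369445801 board xy 0.10295980295138771 -0.01582028240392038
[ 0.4959399  -0.28872527 -0.03280921] 0.18307499587535858 board xy 0.1025705324384415 -0.013914782465810724
```

View pics/p1.png

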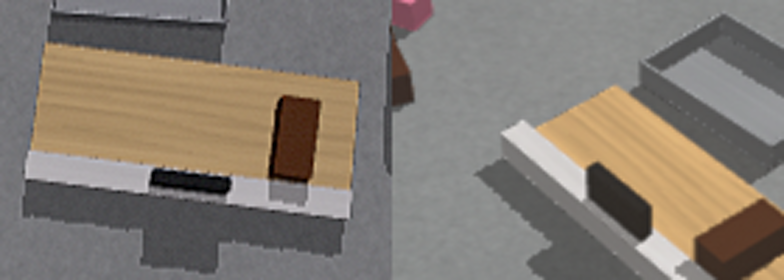

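Picture: block A sits flat on the board beside the bar, square, near end at (290,180) about 2 mm from the bar. The rib is clear, and the bar is flush.

```bash
python3 -m jog '{"dp":[[45,0,0],[90,0,0],[135,0,0],[155,0,0],[157,0,40],[157,0,80],[157,0,80],[157,0,80]],"delta_rot":[[0,0,-0.13],[0,0,-0.26],[0,0,-0.39],[0,0,-0.395],[0,0,-0.395],[0,0,-0.395],[0,0,-0.395],[0,0,-0.395]],"gripper":[0.6,0.6,0.6,0.6,0.6,0.6,0.6,0.6]}';  python3 -c "
from h import *
go(.5488,.4099,.009,1.862+np.pi/2)"
```

```text
time: 17.45
position: [0.5493, 0.4058, 0.0654]
tool_rot: [0.6, 0.8, -0.002, -0.001]
ft_force: [0.7, -0.1, 0.4]
grip_width: 0.0698
grip_force: 0.0
pos [0.5493 0.4058 0.0654] dp [ 4.1  0.9 56.4] rotz -0.006 q6 0.19 w 0.0698 F 0.0 t 17.4
```

```bash
python3 -m jog '{"dp":[[4,1,25],[4,1,50],[4,1,56],[4,1,56],[4,1,56],[4,1,56],[4,1,56],[4,1,56],[4,1,56],[4,1,56]],"delta_rot":[[0,0,0],[0,0,0],[0,0,0],[0,0,0],[0,0,0],[0,0,0],[0,0,0],[0,0,0],[0,0,0],[0,0,0]],"gripper":[0.6,0.6,0.6,0.6,-1,-1,-1,-1,-1,-1]}' 30;python3 -m jog '{"dp":[[0,0,0],[0,0,-50],[0,0,-100],[0,0,-110],[0,0,-110]],"delta_rot":[[0,0,0],[0,0,0],[0,0,0],[0,0,0],[0,0,0]],"gripper":[-1,-1,-1,-1,-1]}';  python3 -c "
from h import *
go(.503,-.1863,.12,1.473)"
```

```text
time: 18.45
position: [0.5501, 0.4113, 0.012]
tool_rot: [0.599, 0.801, -0.0, -0.0]
ft_force: [-1.3, -0.4, 4.6]
grip_width: 0.04
grip_force: 29.7
time: 18.95
position: [0.5519, 0.4121, 0.1237]
tool_rot: [0.599, 0.801, 0.002, 0.001]
ft_force: [-0.3, 0.1, -2.8]
grip_width: 0.04
grip_force: 29.7
pos [0.5519 0.4121 0.1237] dp [-560.3 -215.7    2. ] rotz -1.187 q6 0.19 w 0.04 F 29.7 t 18.9
```

```bash
python3 -m jog '{"dp":[[-45,-17,0],[-90,-34,0],[-135,-52,0],[-180,-69,0],[-225,-87,0],[-270,-104,0],[-315,-121,0],[-360,-139,0],[-405,-156,0],[-450,-173,0],[-495,-191,0],[-540,-208,0]],"delta_rot":[[0,0,-0.1],[0,0,-0.2],[0,0,-0.3],[0,0,-0.4],[0,0,-0.5],[0,0,-0.6],[0,0,-0.7],[0,0,-0.8],[0,0,-0.9],[0,0,-1.0],[0,0,-1.1],[0,0,-1.187]],"gripper":[-1,-1,-1,-1,-1,-1,-1,-1,-1,-1,-1,-1]}';python3 -m jog '{"dp":[[0,0,0],[0,0,0]],"delta_rot":[[0,0,0],[0,0,0]],"gripper":[-1,-1]}';  python3 -c "
from h import *
go(.503,-.1863,.06,1.473)"
```

```text
time: 20.15
position: [0.5008, -0.1664, 0.119]
tool_rot: [0.047, 0.999, 0.001, -0.002]
ft_force: [0.9, -0.3, -1.4]
grip_width: 0.0401
grip_force: 29.7
time: 20.35
position: [0.5013, -0.1658, 0.1194]
tool_rot: [0.051, 0.999, 0.001, -0.002]
ft_force: [-0.1, 1.5, -3.1]
grip_width: 0.0398
grip_force: 29.7
pos [ 0.5013 -0.1658  0.1194] dp [ -4.  -20.3  59.3] rotz -0.004 q6 -2.0 w 0.0398 F 29.7 t 20.4
```

```bash
python3 -m jog '{"dp":[[-3,-20,20],[-3,-20,59],[-3,-20,59],[-3,-20,59],[-3,-20,59]],"delta_rot":[[0,0,0],[0,0,0],[0,0,0],[0,0,0],[0,0,0]],"gripper":[-1,-1,-1,-1,-1]}';  python3 -c "
from h import *
go(.503,-.1863,.030,1.473)"
```

```text
time: 20.85
position: [0.5046, -0.1846, 0.0634]
tool_rot: [0.048, 0.999, -0.0, 0.0]
ft_force: [0.2, 0.0, -1.8]
grip_width: 0.0401
grip_force: 29.7
pos [ 0.5046 -0.1846  0.0634] dp [ 1.4 -1.8 33.4] rotz 0.002 q6 -2.03 w 0.0401 F 29.7 t 20.9
```

```bash
python3 -m jog '{"dp":[[1.5,-1,15],[1.5,-1,28],[1.5,-1,33],[1.5,-1,34],[1.5,-1,34.5],[1.5,-1,35],[1.5,-1,35]],"delta_rot":[[0,0,0],[0,0,0],[0,0,0],[0,0,0],[0,0,0],[0,0,0],[0,0,0]],"gripper":[-1,-1,-1,-1,-1,-1,-1]}';python3 -m jog '{"dp":[[0,0,0],[0,0,0],[0,0,0],[0,0,0],[0,0,-40],[0,0,-90],[0,0,-120],[0,0,-120]],"delta_rot":[[0,0,0],[0,0,0],[0,0,0],[0,0,0],[0,0,0],[0,0,0],[0,0,0],[0,0,0]],"gripper":[0.4,0.4,0.4,0.4,0.4,0.4,0.4,0.4]}';   python3 -c "
from h import *
go(.4241,.4058,.14,2.405+np.pi/2)"; python3 see.py C
```

```text
time: 21.55
position: [0.5026, -0.186, 0.0298]
tool_rot: [0.048, 0.999, -0.0, 0.0]
ft_force: [-2.0, 2.5, 12.2]
grip_width: 0.0401
grip_force: 29.8
time: 22.35
position: [0.5054, -0.1882, 0.1517]
tool_rot: [0.049, 0.999, -0.002, 0.004]
ft_force: [1.2, -0.6, -0.5]
grip_width: 0.0609
grip_force: 0.0
pos [ 0.5054 -0.1882  0.1517] dp [138.9 583.2   7.9] rotz 0.639 q6 -2.04 w 0.0609 F 0.0 t 22.4
C [0.42384719 0.40609835 2.42524831] 0.21418678760528564
```

```bash
python3 -m jog '{"dp":[[10,44,0],[21,88,0],[31,132,0],[42,176,0],[52,220,0],[63,264,0],[73,308,0],[84,352,0],[94,396,0],[105,440,0],[115,484,0],[126,528,0]],"delta_rot":[[0,0,0.05],[0,0,0.1],[0,0,0.15],[0,0,0.2],[0,0,0.26],[0,0,0.32],[0,0,0.38],[0,0,0.44],[0,0,0.5],[0,0,0.56],[0,0,0.63],[0,0,0.635]],"gripper":[0.6,0.6,0.6,0.6,0.6,0.6,0.6,0.6,0.6,0.6,0.6,0.6]}';python3 -m jog '{"dp":[[0,0,0],[0,0,0]],"delta_rot":[[0,0,0],[0,0,0]],"gripper":[0.6,0.6]}';  python3 -c "
from h import *
go(.4241,.4060,.06,2.41+np.pi/2)
ims=shot(); b=np.array([.5198,-.188]);X=np.array([-.0976,-.9952]);Y=np.array([.9952,-.0976])
for u in(0.103,0):
  for c in('top','side'):
    p,e=fit('whole',[*(b+u*X-.017*Y),-.098],ims,'blk',z0=.018,cams=(c,)); print(p,e,'board xy',X@(p[:2]-b),Y@(p[:2]-b))
"
```

```text
time: 23.65
position: [0.4269, 0.3524, 0.1451]
tool_rot: [0.359, 0.933, -0.002, -0.001]
ft_force: [1.5, -0.3, 0.1]
grip_width: 0.0696
grip_force: 0.0
time: 23.85
position: [0.427, 0.3515, 0.1454]
tool_rot: [0.357, 0.934, -0.002, -0.001]
ft_force: [-0.0, -0.5, -0.5]
grip_width: 0.0696
grip_force: 0.0
pos [0.427  0.3515 0.1454] dp [38.4 39.1 85.2] rotz 0.002 q6 -0.35 w 0.0696 F 0.0 t 23.9
[ 0.49410755 -0.28898976 -0.13071781] 0.07533123344182968 board xy 0.10301259346061399 -0.015712522116542456
[ 0.49765504 -0.28772509 -0.05463614] 0.18426327407360077 board xy 0.10140776140764306 -0.01230549381823722
[ 0.48387269 -0.18561851 -0.06970321] 0.41827884316444397 board xy 0.0011364482166071853 -0.03598729071303568
[ 0.49169062 -0.1862094  -0.16815907] 0.2906966507434845 board xy 0.0009614741738112542 -0.028149220457137324
```

```bash
python3 -m jog '{"dp":[[38,39,20],[38,39,60],[38,39,85],[38,39,85],[38,39,85]],"delta_rot":[[0,0,0],[0,0,0],[0,0,0],[0,0,0],[0,0,0]],"gripper":[0.6,0.6,0.6,0.6,0.6]}';  python3 -c "
from h import *
go(.4241,.4060,.010,2.41+np.pi/2)"
```

```text
time: 24.45
position: [0.4268, 0.4042, 0.0622]
tool_rot: [0.359, 0.933, -0.001, -0.0]
ft_force: [0.6, 0.8, 0.3]
grip_width: 0.07
grip_force: 0.0
pos [0.4268 0.4042 0.0622] dp [ 3.2 -0.4 52.2] rotz -0.003 q6 -0.27 w 0.07 F 0.0 t 24.4
```

```bash
python3 -m jog '{"dp":[[3,0,25],[3,0,48],[3,0,52],[3,0,52],[3,0,52],[3,0,52],[3,0,52],[3,0,52],[3,0,52],[3,0,52]],"delta_rot":[[0,0,0],[0,0,0],[0,0,0],[0,0,0],[0,0,0],[0,0,0],[0,0,0],[0,0,0],[0,0,0],[0,0,0]],"gripper":[0.6,0.6,0.6,0.6,-1,-1,-1,-1,-1,-1]}' 30;python3 -m jog '{"dp":[[0,0,0],[0,0,-50],[0,0,-100],[0,0,-110],[0,0,-110]],"delta_rot":[[0,0,0],[0,0,0],[0,0,0],[0,0,0],[0,0,0]],"gripper":[-1,-1,-1,-1,-1]}';  python3 -c "
from h import *
go(.5126,-.0868,.12,1.473)"
```

```text
time: 25.45
position: [0.4244, 0.4079, 0.0109]
tool_rot: [0.358, 0.934, 0.0, 0.0]
ft_force: [-0.2, -0.4, 3.6]
grip_width: 0.0399
grip_force: 29.9
time: 25.95
position: [0.4253, 0.4085, 0.1222]
tool_rot: [0.358, 0.934, 0.002, 0.001]
ft_force: [0.2, -0.4, -2.2]
grip_width: 0.0398
grip_force: 29.9
pos [0.4253 0.4085 0.1222] dp [-396.2 -309.8    1.3] rotz -0.635 q6 -0.26 w 0.0398 F 29.9 t 25.9
```

```bash
python3 -m jog '{"dp":[[-36,-28,0],[-72,-56,0],[-108,-84,0],[-144,-112,0],[-180,-140,0],[-216,-168,0],[-252,-196,0],[-288,-225,0],[-324,-253,0],[-360,-281,0],[-395,-309,0],[-395,-309,0]],"delta_rot":[[0,0,-0.06],[0,0,-0.12],[0,0,-0.18],[0,0,-0.24],[0,0,-0.3],[0,0,-0.36],[0,0,-0.42],[0,0,-0.48],[0,0,-0.54],[0,0,-0.6],[0,0,-0.635],[0,0,-0.635]],"gripper":[-1,-1,-1,-1,-1,-1,-1,-1,-1,-1,-1,-1]}';python3 -m jog '{"dp":[[0,0,0],[0,0,40],[0,0,60],[0,0,60]],"delta_rot":[[0,0,0],[0,0,0],[0,0,0],[0,0,0]],"gripper":[-1,-1,-1,-1]}';  python3 -c "
from h import *
go(.5126,-.0868,.0289,1.473)"
```

```text
time: 27.15
position: [0.5125, -0.0918, 0.1187]
tool_rot: [0.052, 0.999, -0.001, 0.0]
ft_force: [0.6, -0.2, -2.0]
grip_width: 0.0398
grip_force: 29.9
time: 27.55
position: [0.5073, -0.0833, 0.0571]
tool_rot: [0.048, 0.999, 0.002, -0.005]
ft_force: [-0.7, 0.6, -0.7]
grip_width: 0.0397
grip_force: 29.9
pos [ 0.5073 -0.0833  0.0571] dp [-5.8 -3.1 28.1] rotz 0.001 q6 -1.86 w 0.0397 F 29.9 t 27.6
```

```bash
python3 -m jog '{"dp":[[-2,-2,0],[-2,-2,10],[-2,-2,10]],"delta_rot":[[0,0,0],[0,0,0],[0,0,0]],"gripper":[-1,-1,-1]}';  python3 -c "
from h import *
go(.5126,-.0868,.0289,1.473)"
```

```text
time: 27.85
position: [0.5131, -0.088, 0.0504]
tool_rot: [0.049, 0.999, 0.0, 0.0]
ft_force: [-0.4, -0.1, -1.5]
grip_width: 0.0399
grip_force: 29.9
pos [ 0.5131 -0.088   0.0504] dp [ 0.6  1.2 21.5] rotz 0.0 q6 -1.86 w 0.0399 F 29.9 t 27.9
```

Then set down, release, rise, and step aside to look.

```bash
python3 -m jog '{"dp":[[0,1,12],[0,1,18],[0,1,20],[0,1,21.5],[0,1,22.5],[0,1,22.5]],"delta_rot":[[0,0,0],[0,0,0],[0,0,0],[0,0,0],[0,0,0],[0,0,0]],"gripper":[-1,-1,-1,-1,-1,-1]}';python3 -m jog '{"dp":[[0,0,0],[0,0,0],[0,0,0],[0,0,0],[0,0,-40],[0,0,-90],[0,50,-100],[0,100,-100],[0,150,-100],[0,200,-100],[0,250,-100],[0,250,-100]],"delta_rot":[[0,0,0],[0,0,0],[0,0,0],[0,0,0],[0,0,0],[0,0,0],[0,0,0],[0,0,0],[0,0,0],[0,0,0],[0,0,0],[0,0,0]],"gripper":[0.4,0.4,0.4,0.4,0.4,0.4,0.4,0.4,0.4,0.4,0.4,0.4]}'; cat > chk.py <<'E'
from h import *
ims=shot(); m=robot.camera_model("top"); b=np.array([.5198,-.188]);X=np.array([-.0976,-.9952]);Y=np.array([.9952,-.0976])
# corners of the brown top faces (z=.058) via min-area rect of the bright-brown component
r,g,bb=[ims["top"][:,:,i].astype(int) for i in range(3)]
mk=((r-bb>22)&(r<110)).astype(np.uint8); mk[:180]=0; mk[:,:240]=0; mk[290:]=0; mk[:,390:]=0
n,l,st,_=cv2.connectedComponentsWithStats(mk)
for i in range(1,n):
    if st[i,4]<60: continue
    ys,xs=np.nonzero(l==i); P=np.array([ray((x,y),m,.058)[:2] for x,y in zip(xs,ys)])-b
    Q=np.c_[P@X,P@Y]*1000; (c,s,a)=cv2.minAreaRect(Q.astype(np.float32))
    w=np.linalg.eigh(np.cov(Q.T))[1][:,1]; print("blk u,v",Q.mean(0).round(1),"size",np.round(s,1),"skew",round(np.arctan(w[0]/w[1]),3))
print("bar",end=" "); k=mask(ims["top"],"bar")
for v in (90,) :
    for u in(-.15,-.06,.06,.15):
        # bright profile across the bar at station u, bar top z=.034, subpixel by sampling
        t=np.arange(-.11,-.03,.0005); uv=proj(np.c_[(b+u*X)+t[:,None]*Y,np.full(len(t),.034)],m).astype(np.float32)
        pr=cv2.remap(ims["top"][:,:,2],uv[:,0],uv[:,1],cv2.INTER_LINEAR).ravel(); on=t[pr>137]; print(u,on.min().round(4),on.max().round(4),end="; ")
E
python3 chk.py; python3 see.py D E; python3 -c "
from h import *
im=robot.camera('top'); cv2.imwrite('pics/p2.png',cv2.resize(im[110:280,90:400,::-1],None,fx=2.5,fy=2.5,interpolation=cv2.INTER_CUBIC))"
```

```text
time: 28.45
position: [0.5128, -0.0873, 0.0289]
tool_rot: [0.049, 0.999, 0.0, -0.0]
ft_force: [-1.3, -0.1, 5.6]
grip_width: 0.0397
grip_force: 29.9
time: 29.65
position: [0.5376, 0.1672, 0.1281]
tool_rot: [0.045, 0.999, 0.001, 0.001]
ft_force: [0.1, -0.3, -0.1]
grip_width: 0.0612
grip_force: 0.0
blk u,v [-97.7 -18.7] size [84.8 41.1] skew -0.003
blk u,v [  0.5 -18.9] size [43.2 84.6] skew -0.05
blk u,v [102.7 -18.2] size [87.4 43.2] skew 0.034
bar -0.15 -0.0905 -0.061; -0.06 -0.09 -0.0605; 0.06 -0.091 -0.061; 0.15 -0.0905 -0.061; D [ 0.40366923  0.25248299 -0.04912063] 1.020572543144226
E [0.43092657 0.155733   1.15695686] 0.7004374265670776
```

View pics/p2.png

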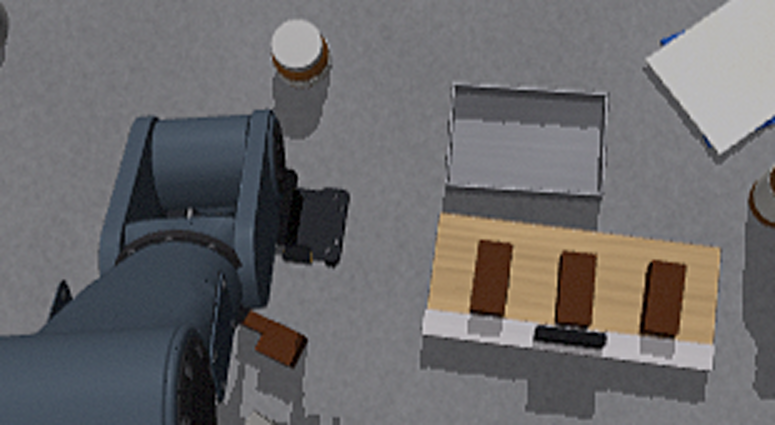

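Picture: three whole blocks sit side by side, square and butted against the bar. Tray at (525,140) is empty, and the corner-missing block is at (285,345).

```bash
python3 -c "
from h import *
m=robot.camera_model('top')
print('E',ray((202.7,246.1),m,.04),'D',ray((90+297/4.5,145+475/4.5),m,.04))
ims=shot(); print(fit('bb',[.4312,.1556,1.13],ims,'blk',cams=('top',)))
go(.4312,.1556,.09,1.13+np.pi/2)"
```

```text
E [0.43202591 0.14998391 0.04      ] D [0.41533193 0.28369956 0.04      ]
(array([0.43124417, 0.15562603, 1.16915459]), np.float64(1.3295178413391113))
pos [0.5375 0.1598 0.1279] dp [105.4 -14.8  37.9] rotz -1.23 q6 -1.38 w 0.0608 F 0.0 t 30.0
```

```bash
python3 -m jog '{"dp":[[10,0,0],[20,0,0],[30,-3,0],[40,-5,0],[50,-7,0],[60,-9,0],[70,-11,0],[80,-12,0],[90,-13,0],[100,-14,0],[105,-15,0],[105,-15,0]],"delta_rot":[[0,0,0.14],[0,0,0.28],[0,0,0.42],[0,0,0.56],[0,0,0.7],[0,0,0.84],[0,0,0.98],[0,0,1.12],[0,0,1.26],[0,0,1.4],[0,0,1.54],[0,0,1.68]],"gripper":[0.6,0.6,0.6,0.6,0.6,0.6,0.6,0.6,0.6,0.6,0.6,0.6]}';python3 -m jog '{"dp":[[0,0,0],[0,0,0],[0,0,0],[0,0,0]],"delta_rot":[[0,0,0.12],[0,0,0.23],[0,0,0.23],[0,0,0.23]],"gripper":[0.6,0.6,0.6,0.6]}';  python3 -c "
from h import *
go(.4315,.1545,.012,1.14+np.pi/2)"
```

```text
time: 31.2
position: [0.4305, 0.1555, 0.128]
tool_rot: [0.779, 0.627, -0.001, -0.0]
ft_force: [-0.6, 0.6, 0.5]
grip_width: 0.0696
grip_force: 0.0
time: 31.6
position: [0.4318, 0.156, 0.1281]
tool_rot: [0.843, 0.537, 0.0, 0.0]
ft_force: [-0.4, 0.0, 0.1]
grip_width: 0.0696
grip_force: 0.0
pos [0.4318 0.156  0.1281] dp [ -1.4   0.4 116.1] rotz -0.006 q6 0.54 w 0.0696 F 0.0 t 31.6
```

```bash
python3 -m jog '{"dp":[[-1,0,40],[-1,0,75],[-1,0,100],[-1,0,114],[-1,0,114],[-1,0,114]],"delta_rot":[[0,0,0],[0,0,0],[0,0,0],[0,0,0],[0,0,0],[0,0,0]],"gripper":[0.6,0.6,0.6,0.6,0.6,0.6]}';python3 -m jog '{"dp":[[0,0,0],[0,0,0],[0,0,0],[0,0,0],[0,0,0],[0,0,0],[0,0,-40],[0,0,-80],[0,0,-110],[0,0,-110]],"delta_rot":[[0,0,0],[0,0,0],[0,0,0],[0,0,0],[0,0,0],[0,0,0],[0,0,0],[0,0,0],[0,0,0],[0,0,0]],"gripper":[-1,-1,-1,-1,-1,-1,-1,-1,-1,-1]}' 30;  python3 -c "
from h import *
go(.685,-.09,.13,1.7)"
```

```text
time: 32.2
position: [0.4313, 0.1556, 0.014]
tool_rot: [0.843, 0.537, -0.0, -0.0]
ft_force: [-1.1, 0.1, -0.2]
grip_width: 0.0693
grip_force: 0.0
time: 33.2
position: [0.4335, 0.1562, 0.127]
tool_rot: [0.843, 0.537, 0.004, 0.002]
ft_force: [0.5, 0.6, -1.3]
grip_width: 0.0404
grip_force: 29.7
pos [0.4335 0.1562 0.127 ] dp [-116.7  332.    -1.2] rotz 1.005 q6 0.54 w 0.0404 F 29.7 t 33.2
```

```bash
python3 -c "
from h import *
go(.661,-.09,.13,1.555)"; python3 -m jog '{"dp":[[0,0,0]],"delta_rot":[[0,0,0]],"gripper":[-1]}'
```

```text
pos [0.4335 0.1562 0.127 ] dp [-126.9  310.3   -1.4] rotz 1.15 q6 0.54 w 0.0404 F 29.7 t 33.2
time: 33.3
position: [0.4311, 0.1559, 0.1242]
tool_rot: [0.844, 0.537, 0.0, 0.0]
ft_force: [-0.9, 0.4, -1.7]
grip_width: 0.0399
grip_force: 29.7
```

```bash
python3 -m jog '{"dp":[[-13,32,0],[-26,64,0],[-39,96,0],[-52,128,0],[-65,160,0],[-78,192,0],[-91,224,0],[-104,256,0],[-117,288,0],[-127,310,0],[-127,310,0],[-127,310,0]],"delta_rot":[[0,0,0.12],[0,0,0.24],[0,0,0.36],[0,0,0.48],[0,0,0.6],[0,0,0.72],[0,0,0.84],[0,0,0.96],[0,0,1.08],[0,0,1.15],[0,0,1.15],[0,0,1.15]],"gripper":[-1,-1,-1,-1,-1,-1,-1,-1,-1,-1,-1,-1]}';  python3 -c "
from h import *
go(.661,-.09,.024,1.555)
im=robot.camera('side'); cv2.imwrite('pics/p3.png',cv2.resize(im[90:300,130:400,::-1],None,fx=2.5,fy=2.5))"
```

```text
time: 34.5
position: [0.6565, -0.0902, 0.121]
tool_rot: [1.0, -0.008, -0.003, -0.001]
ft_force: [-1.4, -0.3, -1.7]
grip_width: 0.0404
grip_force: 29.7
pos [ 0.6565 -0.0902  0.121 ] dp [ 5.1 -0.1 97. ] rotz -0.001 q6 1.28 w 0.0404 F 29.7 t 34.5
```

View pics/p3.png

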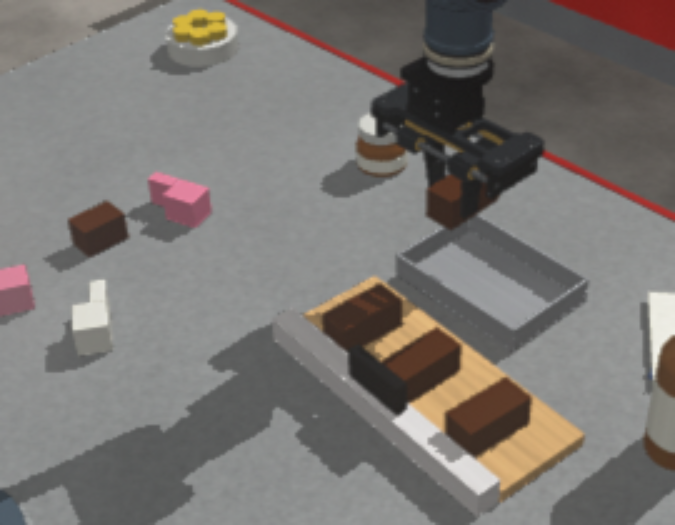

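Picture: the broken block is held over the tray, three whole blocks stand on the board against the bar, and the short block is still at (97,228).

```bash
python3 -m jog '{"dp":[[2,0,30],[3,0,60],[3,0,85],[3,0,98],[3,0,98],[3,0,98],[3,0,98]],"delta_rot":[[0,0,0],[0,0,0],[0,0,0],[0,0,0],[0,0,0],[0,0,0],[0,0,0]],"gripper":[-1,-1,-1,-1,-1,-1,-1]}';python3 -m jog '{"dp":[[0,0,0],[0,0,0],[0,0,0],[0,0,-40],[0,0,-80],[0,0,-110],[0,0,-110]],"delta_rot":[[0,0,0],[0,0,0],[0,0,0],[0,0,0],[0,0,0],[0,0,0],[0,0,0]],"gripper":[0.15,0.15,0.15,0.15,0.15,0.15,0.15]}';  python3 see.py D; python3 -c "
from h import *
print(fit('ba',[.4174,.2885,-.045],shot(),'blk'))
go(.4174,.2875,.13,-.045+np.pi/2)"
```

```text
time: 35.25
position: [0.6624, -0.0906, 0.0275]
tool_rot: [1.0, -0.008, 0.001, 0.0]
ft_force: [0.5, -0.1, -1.5]
grip_width: 0.04
grip_force: 29.7
time: 35.95
position: [0.665, -0.0916, 0.1419]
tool_rot: [1.0, -0.008, 0.006, 0.002]
ft_force: [0.8, -0.2, 0.9]
grip_width: 0.0499
grip_force: 0.0
D [ 0.41233254  0.30627681 -0.05308173] 0.7694473266601562
(array([ 0.41284953,  0.30415695, -0.00869306]), np.float64(0.7239332795143127))
pos [ 0.66   -0.0901  0.1347] dp [-248.7 -373.6    5.7] rotz 0.029 q6 1.28 w 0.0501 F 0.0 t 36.1
```

```bash
python3 -c "
from h import *
ims=shot()
for c in('top','side'):
  for g in([.4174,.2885,-.045],[.412,.304,0],[.41,.32,0],[.39,.3,0]): print(c,*fit('ba',g,ims,'blk',cams=(c,)))
a=ims['top'][170:290,100:240,::-1]; b=ims['side'][130:250,120:260,::-1]
cv2.imwrite('pics/p4.png',cv2.resize(np.hstack([a,b]),None,fx=2.8,fy=2.8,interpolation=cv2.INTER_CUBIC))"
```

```text
top [0.38969135 0.31606798 0.35230091] 0.6451305150985718
top [0.39115269 0.31616387 0.35230082] 0.7449792623519897
top [0.39099749 0.31556545 0.35468181] 0.7599361538887024
top [0.35304393 0.31715855 0.40789545] 0.9211605191230774
side [ 0.41742406  0.2883881  -0.05373993] 0.20533163845539093
side [ 0.41710383  0.28863404 -0.34111027] 0.1778998225927353
side [0.4180235  0.28859388 0.12147871] 0.20966976881027222
side [ 0.41711149  0.28862252 -0.33812462] 0.1773710548877716
```

View pics/p4.png

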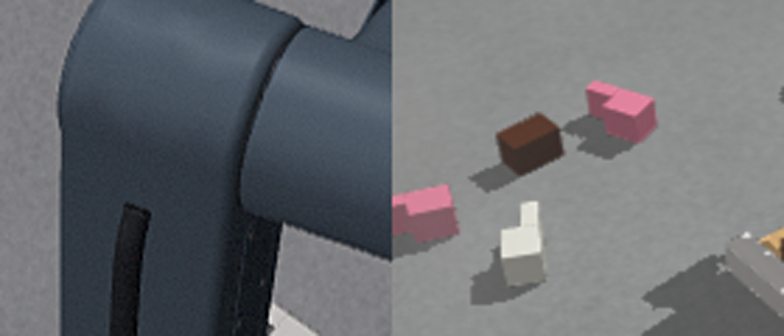

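Picture: the arm hides the block in the top view. The side view shows the short block unmoved at (530,145), and the side fit agrees with (0.417, 0.288).

```bash
python3 -m jog '{"dp":[[-24,-36,0],[-48,-72,0],[-72,-108,0],[-96,-144,0],[-120,-180,0],[-144,-216,0],[-168,-252,0],[-192,-288,0],[-216,-324,0],[-240,-360,0],[-249,-374,5],[-249,-374,5]],"delta_rot":[[0,0,0.03],[0,0,0.03],[0,0,0.03],[0,0,0.03],[0,0,0.03],[0,0,0.03],[0,0,0.03],[0,0,0.03],[0,0,0.03],[0,0,0.03],[0,0,0.03],[0,0,0.03]],"gripper":[0.6,0.6,0.6,0.6,0.6,0.6,0.6,0.6,0.6,0.6,0.6,0.6]}';python3 -m jog '{"dp":[[0,0,20],[0,0,60],[0,0,60],[0,0,60]],"delta_rot":[[0,0,0],[0,0,0],[0,0,0],[0,0,0]],"gripper":[0.6,0.6,0.6,0.6]}';  python3 -c "
from h import *
go(.4174,.288,.012,-.045+np.pi/2)"
```

```text
time: 37.45
position: [0.4155, 0.2889, 0.1296]
tool_rot: [1.0, -0.021, -0.002, 0.001]
ft_force: [0.8, -0.6, -0.3]
grip_width: 0.0692
grip_force: 0.0
time: 37.85
position: [0.4181, 0.2866, 0.0702]
tool_rot: [1.0, -0.024, -0.001, 0.001]
ft_force: [0.8, 0.7, 0.1]
grip_width: 0.0697
grip_force: 0.0
pos [0.4181 0.2866 0.0702] dp [-0.6 -1.5 58.2] rotz -0.002 q6 2.0 w 0.0697 F 0.0 t 37.9
```

```bash
python3 -m jog '{"dp":[[0,-1,30],[0,-1,54],[0,-1,58],[0,-1,58],[0,-1,58],[0,-1,58],[0,-1,58],[0,-1,58],[0,-1,58]],"delta_rot":[[0,0,0],[0,0,0],[0,0,0],[0,0,0],[0,0,0],[0,0,0],[0,0,0],[0,0,0],[0,0,0]],"gripper":[0.6,0.6,0.6,-1,-1,-1,-1,-1,-1]}' 30;python3 -m jog '{"dp":[[0,0,0],[0,0,-40],[0,0,-80],[0,0,-120],[0,0,-120],[0,0,-120]],"delta_rot":[[0,0,0],[0,0,0],[0,0,0],[0,0,0],[0,0,0],[0,0,0]],"gripper":[-1,-1,-1,-1,-1,-1]}';  python3 -c "
from h import *
go(.68,-.172,.13,1.555)"
```

```text
time: 38.75
position: [0.419, 0.2888, 0.0138]
tool_rot: [1.0, -0.023, 0.001, -0.0]
ft_force: [-0.2, -0.6, 6.4]
grip_width: 0.0398
grip_force: 30.0
time: 39.35
position: [0.4185, 0.2886, 0.1336]
tool_rot: [1.0, -0.023, 0.001, -0.0]
ft_force: [-0.2, 0.5, -1.7]
grip_width: 0.04
grip_force: 30.0
pos [0.4185 0.2886 0.1336] dp [282.4 448.1   3.8] rotz -0.03 q6 2.0 w 0.04 F 30.0 t 39.4
```

```bash
python3 -m jog '{"dp":[[26,41,0],[52,82,0],[78,123,0],[104,164,0],[130,205,0],[156,246,0],[182,288,0],[208,330,0],[234,371,0],[260,412,0],[282,448,0],[282,448,0]],"delta_rot":[[0,0,-0.03],[0,0,-0.03],[0,0,-0.03],[0,0,-0.03],[0,0,-0.03],[0,0,-0.03],[0,0,-0.03],[0,0,-0.03],[0,0,-0.03],[0,0,-0.03],[0,0,-0.03],[0,0,-0.03]],"gripper":[-1,-1,-1,-1,-1,-1,-1,-1,-1,-1,-1,-1]}';python3 -m jog '{"dp":[[0,0,20],[0,0,60],[0,0,60],[0,0,60]],"delta_rot":[[0,0,0],[0,0,0],[0,0,0],[0,0,0]],"gripper":[-1,-1,-1,-1]}';  python3 -c "
from h import *
go(.68,-.172,.023,1.555)"
```

```text
time: 40.55
position: [0.6811, -0.1783, 0.13]
tool_rot: [1.0, -0.011, 0.0, 0.001]
ft_force: [-1.4, 0.0, -1.8]
grip_width: 0.0398
grip_force: 30.0
time: 40.95
position: [0.6773, -0.1707, 0.0704]
tool_rot: [1.0, -0.008, -0.003, -0.001]
ft_force: [-0.2, 0.9, -0.3]
grip_width: 0.0397
grip_force: 30.0
pos [ 0.6773 -0.1707  0.0704] dp [ 3.   1.4 47.4] rotz -0.0 q6 1.18 w 0.0397 F 30.0 t 41.0
```

```bash
python3 -m jog '{"dp":[[2,1,20],[2,1,38],[2,1,46],[2,1,46],[2,1,46],[2,1,46],[2,1,46],[2,1,46],[2,1,0],[2,1,-40],[2,1,-70],[2,1,-70]],"delta_rot":[[0,0,0],[0,0,0],[0,0,0],[0,0,0],[0,0,0],[0,0,0],[0,0,0],[0,0,0],[0,0,0],[0,0,0],[0,0,0],[0,0,0]],"gripper":[-1,-1,-1,-1,-1,0.15,0.15,0.15,0.15,0.15,0.15,0.15]}';python3 -m jog '{"dp":[[-20,-45,0],[-40,-90,0],[-60,-135,0],[-80,-180,0],[-100,-225,0],[-120,-270,0],[-140,-315,0],[-160,-360,0],[-180,-405,0],[-200,-450,0],[-220,-495,0],[-220,-495,0]],"delta_rot":[[0,0,0],[0,0,0],[0,0,0],[0,0,0],[0,0,0],[0,0,0],[0,0,0],[0,0,0],[0,0,0],[0,0,0],[0,0,0],[0,0,0]],"gripper":[0.15,0.15,0.15,0.15,0.15,0.15,0.15,0.15,0.15,0.15,0.15,0.15]}'; python3 chk.py; python3 - <<'E'
from h import *
ims=shot(); b=np.array([.5198,-.188]);X=np.array([-.0976,-.9952]);Y=np.array([.9952,-.0976])
for u in(.1025,.0005,-.0977):
    p,e=fit('whole',[*(b+u*X-.018*Y),-.098],ims,'blk',z0=.018,cams=('top',)); print(p.round(4),round(e,3),'board',X@(p[:2]-b),Y@(p[:2]-b),'skew',p[2]+.098)
cv2.imwrite('pics/p5.png',cv2.resize(ims["top"][130:260,240:400,::-1],None,fx=4.6,fy=4.6,interpolation=cv2.INTER_CUBIC))
E
```

```text
time: 42.15
position: [0.6853, -0.1746, 0.1498]
tool_rot: [1.0, -0.008, 0.006, 0.002]
ft_force: [-0.9, -0.7, -0.1]
grip_width: 0.0501
grip_force: 0.0
time: 43.35
position: [0.4658, 0.3303, 0.1426]
tool_rot: [1.0, -0.005, -0.001, -0.001]
ft_force: [-0.3, 0.3, -0.5]
grip_width: 0.0501
grip_force: 0.0
blk u,v [-97.7 -18.5] size [84.8 41.1] skew -0.006
blk u,v [  0.7 -18.6] size [43.4 84.6] skew -0.035
blk u,v [103.  -17.9] size [90.5 42. ] skew 0.049
bar -0.15 -0.09 -0.0615; -0.06 -0.09 -0.061; 0.06 -0.0905 -0.0615; 0.15 -0.09 -0.0615; [ 0.4942 -0.2889 -0.1214] 0.075 board 0.10287946279372624 -0.015624087330792884 skew -0.023420777340562485
[ 0.4847 -0.1857 -0.0625] 0.413 board 0.001130289229228199 -0.03514592327069311 skew 0.0354811416701582
[ 0.5122 -0.0885 -0.104 ] 0.07 board -0.09825277695945507 -0.017234511908884784 skew -0.005952218958607702
```

View pics/p5.png

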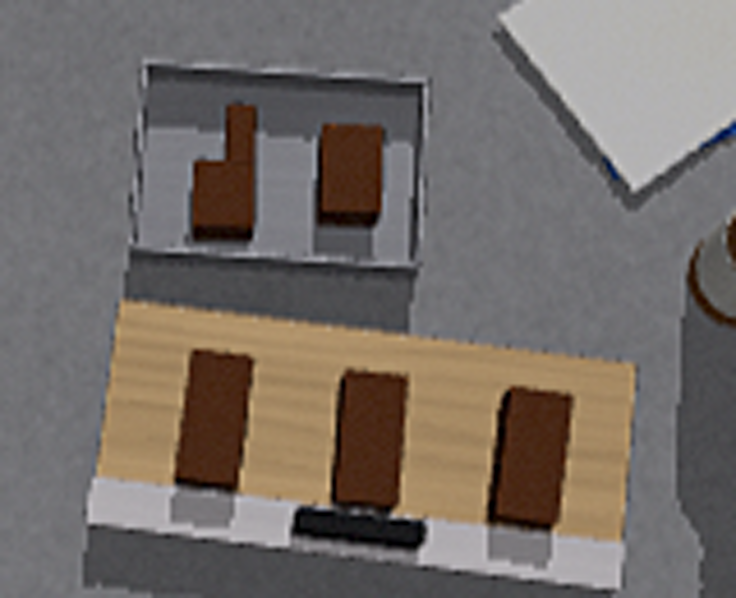

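Picture: both broken blocks lie inside the tray, and three wholes are on the board against the flush bar. One finer check of skew comes from fitting the top faces only.

```bash
python3 - <<'E'
import h; from h import *
S["top"]=[box(-.042,.042,-.02,.02,.0399,.04)]
ims=shot(); b=np.array([.5198,-.188]);X=np.array([-.0976,-.9952]);Y=np.array([.9952,-.0976])
for th in(25,32):
  h.mask=lambda im,k:(((im[:,:,0].astype(int)-im[:,:,2])>th)&(im[:,:,0]<100)).astype(np.float32)
  for u in(.1025,.0005,-.0977):
    p,e=fit('top',[*(b+u*X-.018*Y),-.098],ims,'blk',z0=.018,cams=('top',)); print(th,round(e,3),'board',(X@(p[:2]-b)).round(4),(Y@(p[:2]-b)).round(4),'skew',round(p[2]+.098,3))
E
```

```text
25 0.071 board 0.1029 -0.0163 skew -0.025
25 0.08 board 0.0009 -0.0181 skew 0.025
25 0.059 board -0.0983 -0.0177 skew -0.004
32 0.073 board 0.1028 -0.0162 skew -0.022
32 0.069 board 0.0011 -0.0181 skew 0.027
32 0.069 board -0.0984 -0.0174 skew -0.01
```

All measured values are inside the limits (y −16.2 to −18.1 mm, skew under 0.03 rad). Handing in.

```bash
python3 -c "
from rig import robot
print(robot.hand_in())"
```

```text
the job is handed in; nothing more can be done
None
```

I handed the job in at about 44 s of the 210 s: my last images show the straightedge flush against the board, the three whole blocks square and butted against it, both broken blocks in the tray, and the bottle, jar and calculator left alone; hand-in returned no verdict.

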